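Pin and clip a fume-arm bracket

TASK

Push the blue-headed steel pin fully home through the fume arm's bench bracket. Then take the orange-gripped hairpin clip out of its parking block and press it straight down through the cross hole in the pin's far end until its sprung leg has snapped round the shank and its saddle sits firmly down on the shank, and only then let go of it. Work gently, never pressing on pin or clip with more than 25 newtons or bending the sprung leg wide, and leave the beaker, bottle, wrench and tray where they are.

Things in the scene. Friction and masses are not known exactly. Their poses are not given: they have to be found in the camera images.
- bracket: Fixed white fork on the bench. Origin on the bench under its middle; x runs along the boom, away from the robot, y along the pin, z up. Two ears 10 mm thick, outer faces at y = -30 and +30 mm, 41 mm wide in x, rounded tops at z = 75.5 mm; pin axis nominally at x = 0, z = 55 mm. Base plate 8 mm thick, x -50 to +70, y -32 to +32 mm.
- bracket_hood (a point): Centre of the fixed clear hood (200 mm across) on the bench, at x = 240 mm of the bracket. The white boom, 44 mm thick, runs from the fork (x = 30 mm, z = 55 mm) up to a ball joint of 60 mm diameter on the hood, whose top is 130 mm above the bench.
- pin (a joint): Travel (m) of the level steel pin along the bracket's y: 0 to 0.012 at the start, 0.030 fully home (within 1.5 mm), where its head meets the ear and stops dead. 5 N of friction. Push on the blue head, 34 mm across and 10 mm thick, on the -y side: its outer face is at y = -70 mm of the bracket at travel 0, -40 mm at home. Shank 21 mm thick, its far end at y = +62 mm at home. Until then its hole is hidden in the bracket.
- hole_home (a point): Fixed point on the bracket, y = +44, z = 55 mm: nominal centre of the pin's vertical cross hole when home. The pin runs in set-over bushes, fixed anew each time: the true hole lies up to 4 mm off in x and 7 mm in z, unmeasured, so feel or look for it. Hole 7 mm square, mouth a little wider, in a neck 18 mm thick and 7 mm long. Axes as the bracket's.
- clip: Hairpin clip standing upright, about 75 g, flat in its x-z plane, z up. Origin at the centre of the shank that it will hug: fully home it lies at the true centre of the pin's hole. Must go in with its x across the pin, either way round. Starts with its grip resting on clip_block (origin 30 mm above the bench, axes as the block's).
- clip_grip (a point): Centre of the clip's orange grip block, 47 mm above the clip's origin; 30 mm (x) by 14 mm (y) by 26 mm high. Grip it across x to keep the clip from swinging.
- clip_tip (a point): Round tip of the clip's straight steel leg, 5 mm thick, 28.5 mm below the clip's origin on x = y = 0. Higher on this leg, below the grip, a saddle 14 mm (x) by 5 mm (y) has its underside 7.3 mm above the clip's origin; it lands on the pin's neck when the clip is home.
- clip_leg (a joint): Angle (rad) of the sprung leg: 4.4 mm wire on the clip's +x side, hinged at x = 10, z = 30 mm, bulging to x = 14 mm, flared tip at x = 12.5, z = -20 mm. 0 at rest and when hugging, about 0.03 spread over the neck, stop at 0.4. Pressing it over the neck takes about 5 to 12 N and begins with the clip 10 to 20 mm above home; then it snaps in and the force rises sharply as the saddle lands.
- clip_block: Fixed grey block, x -26 to +34 mm, 45 mm wide in y, 64 mm high, with an open slot in its top (x -7 to +19 mm, 8 mm wide) holding the clip's legs. Origin on the bench under the clip's straight leg. Lift the clip straight up at least 65 mm to clear it.
- beaker: Clear beaker, 68 mm across, 90 mm high; origin at the centre of its underside. Bystander.
- wash_bottle: White bottle with a red cap, 60 mm across, 120 mm high; origin at the centre of its underside. Bystander.
- wrench: Steel wrench, 150 mm long, lying flat along its x axis; origin at its middle on the bench. Bystander.
- parts_tray: Blue open tray, 90 by 120 by 25 mm, with a spare pin 60 mm high and a washer in it; origin at the centre of its underside. Bystander.

How it is judged:
By the outcome, as a careful person would: the job done as asked, in the order asked, and still so for the second after the job is handed in, with the robot touching nothing.
It also fails if it takes over 64 s, if anything falls off the work surface, if the arm or the gripper's body presses on something with over 40 N, if the wrist force passes 120 N, or if a joint passes its speed limit or range.

ROBOT

A 7-joint arm with a two-finger parallel gripper is mounted at the origin on the work surface. World frame = base frame: x ahead of the robot, y to its left, z up, the work surface at z = 0. Lengths are in m, angles in rad, forces in N, time in s.
With the tool pointing down it reaches from about 0.425 to 0.925 m from the base axis. Payload 6.8 kg.
Tool frame: the origin (TCP) lies midway between the tips of the shut fingers; the grasp point (between the pads) lies 19 mm behind it; y points along the fingers, x is the direction in which the jaws open and shut, and the axes are right-handed (so a half turn about y gives the same grasp; the last joint's range is limited). The gripper opens to 85 mm and grips with 20 to 120 N. Pads are 22 mm wide; open, the fingers measure 114 mm over their backs; the gripper's body (76 mm by 85 mm) begins 54 mm behind the grasp point. The pads swing forward as they close: fully open they stand 13 mm farther back than shut.
Start: joints at [-1.347, 0.477, 0.022, 1.555, -0.011, 1.109, -0.083], TCP at [0.22, 0.638, 0.231] pointing down, gripper open.
Joint ranges: [-2.96, 2.96], [-0.34, 2.1], [-1.41, 1.46], [0.24, 2.44], [-1.37, 4.51], [0.17, 1.92], [-2.96, 2.96]. Speed limits (rad/s): [2.39, 2.39, 3.14, 3.14, 3.14, 3.14, 3.14].

INTERFACE

Orientations are given as a unit quaternion [w, x, y, z].
In Python, from cell import r, imaging gives the robot as it stands.
- The arm moves only by the tool jog_arm, never from a script. Its argument "steps" is a list of rows, each an object of numbers: "grip": the opening, from 0 (shut) to 1 (fully open); "tx", "ty", "tz": the shift along the tool's x, y, z as a fraction of full scale; "rx", "ry", "rz": the turn, a rotation vector about the tool's x, y, z as a fraction of full scale. A call has exactly 5 rows; each row shifts and turns the commanded pose from where the row before left it, along the tool's axes as they then stand; what a row does not reach is not made up. Full scale, the value 1, is 150 mm for a shift and 90 degrees for a turn. A row lasts 1/10 s, in which the tool goes at most 50 mm and 8.59 degrees, less where a joint would pass 70% of its speed; a pose out of reach is approached as far as the arm can. A call with a number of a shift or a turn outside -1 to 1 is refused whole. A call with a gripper value outside its range is refused whole. The fingers move at their own pace and stop on an object; "grip_force" is the grip in N (left out, the last holds). Time passes only in rows, so rows that do not move let the fingers close, or fill a call up. It gives the time, the measured TCP pose, the force and the opening at its end, in the units of the state.
- r.get_obs(): the state, without advancing time (a new reading comes with each control period).
- imaging.snapshot(name): name is "scene" or "top" or "wrist"; returns (picture, depth): 480x640x3 uint8, red, green, blue; 480x640 float32, m along the optical axis (not along the pixel's ray), 0 where there is no reading.
- imaging.calibration(name): a dict with "K" (3x3 intrinsics, pixels), "dist" ([k1, k2, p1, p2, k3] as OpenCV has them; the pictures are not rectified), "rvec" (rotation vector, rad) and "tvec" (3), from world to camera coordinates, as OpenCV has them. Camera axes: x right, y down, z forward; pixel columns grow to the right and rows downward; lengths in m; the calibration is good to about 2 mm. A picture is of the moment at which its call begins: read the wrist's pose just before it. calibration takes no time and is no camera call; for the wrist camera it gives the pose at the moment of the call.
- r.hand_in(): hands the job in, once; it reports no verdict.
The state is a dict: "t": time; "joint_positions": joint angles; "joint_vel": joint speeds; "joint_efforts": joint torques, N m; "tool_pos": TCP position; "orientation": TCP orientation; "contact_force": force on the tool from outside, world axes, zero at the start; "wrist_torque": the same for the moment, N m; "opening": finger opening in m.
Only numpy, scipy, OpenCV 4.12 (cv2) and the standard library are available. Lean on these libraries where they do the work, as an engineer would, in place of code of your own. Each camera call takes 0.05 s, during which the arm holds its last target. There are 200 camera calls.

## Working session

There is one attempt and no reset: what is moved stays moved. The work goes in short steps, Python scripts to look and compute and a tool call to move; the robot and the scene stay as the last step left them, time stands still between calls to the robot, and variables do not carry over. Pictures are saved under pics/ and viewed, about 8 in all and at most 12, crops included, and the job is handed in when it is done.

Besides the shell and the picture viewer there is one more tool, called after "Request:" as name(argument=value, ...), one argument or row to a line, values as JSON. jog_arm: Moves the arm, as the interface text tells. Its arguments: {"type":"object","properties":{"steps":{"type":"array"},"grip_force":{"type":"number"}},"required":["steps"]}

```bash
ls; mkdir -p pics
cat > h.py <<'E'
import numpy as np, cv2
from cell import r, imaging
from scipy.spatial.transform import Rotation as R
def snap(n):
    c=imaging.calibration(n); p,d=imaging.snapshot(n); return p,d,c
def pts(d,c):
    "world xyz for every pixel"
    h,w=d.shape; u,v=np.meshgrid(np.arange(w),np.arange(h))
    q=cv2.undistortPoints(np.stack([u,v],-1).reshape(-1,1,2).astype(float),np.array(c['K']),np.array(c['dist'])).reshape(h,w,2)
    X=np.dstack([q*d[...,None],d])
    M=cv2.Rodrigues(np.array(c['rvec'],float))[0]; return (X-np.ravel(c['tvec']))@M
def save(n,p): cv2.imwrite('pics/'+n,cv2.cvtColor(p,cv2.COLOR_RGB2BGR))
E
python3 - <<'E'
from h import *
for n in ['scene','top']:
    p,d,c=snap(n); save(n+'0.png',p); np.savez('/tmp/'+n,p=p,d=d,W=pts(d,c))
o=r.get_obs(); print(o)
E
```

```text
pics
{'t': 0.1, 'joint_positions': array([-1.3471165 ,  0.47774225,  0.02229259,  1.55632616, -0.01147259,
        1.10931098, -0.08313057]), 'joint_vel': array([ 0.00120701, -0.00078158, -0.00093137, -0.00354094, -0.00056625,
       -0.00032805, -0.00022873]), 'joint_efforts': array([ 4.61254822e-03, -5.97755349e+01,  1.61378793e+00, -2.81950843e+01,
        1.28964198e-02,  4.97551955e-03, -2.27175292e-05]), 'tool_pos': array([0.21968149, 0.63769431, 0.23041649]), 'orientation': array([-0.5753162 ,  0.57606623,  0.41013302, -0.41103513]), 'contact_force': array([ 0.21237131,  0.03752902, -0.38034011]), 'wrist_torque': array([ 0.00734951,  0.0044072 , -0.02437892]), 'opening': 0.08526626572969137}
```

View pics/scene0.png

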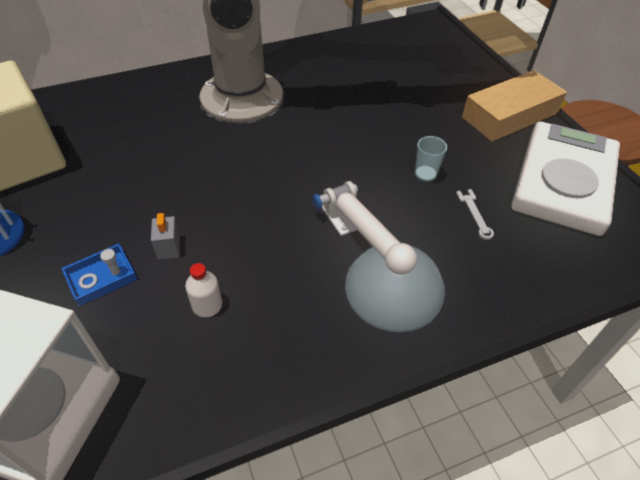

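View pics/top0.png

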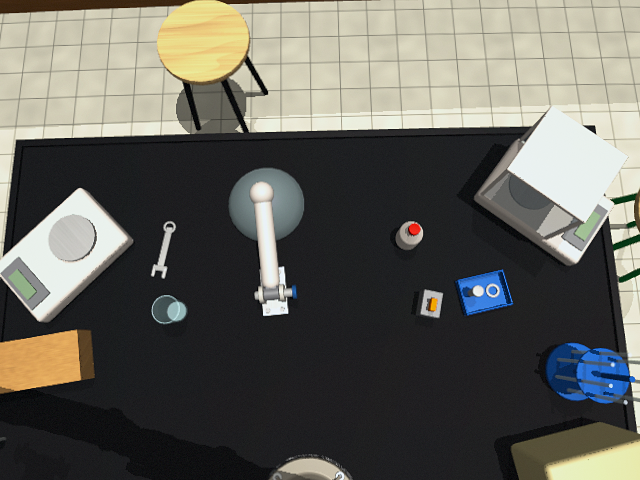

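The scene view shows the fork at about (340,195), the blue head at (318,200) and the orange clip at (161,222). In the top view the fork is at (272,293), the head at (293,293) and the clip at (432,305) on its block. The bottle at (409,235) and the tray at (485,292) are near the clip. Next I measure these.

Run:
```python
from h import *
for n in ['scene','top']:
    z=np.load(f'/tmp/{n}.npz'); p,d,W=z['p'],z['d'],z['W']; 
    hsv=cv2.cvtColor(p,cv2.COLOR_RGB2HSV); 
    ok=d>0
    def rep(name,m,zr=None):
        m=m&ok
        P=W[m]
        if len(P)<5: print(n,name,len(P)); return P
        print(n,name,len(P),'med',np.round(np.median(P,0),4),'lo',np.round(np.percentile(P,3,0),4),'hi',np.round(np.percentile(P,97,0),4)); return P
    def box(a,b,c2,d2):
        m=np.zeros(d.shape,bool); m[b:d2,a:c2]=1; return m
    blue=(hsv[...,0]>100)&(hsv[...,0]<128)&(hsv[...,1]>130)&(hsv[...,2]>50)
    org=(hsv[...,0]>5)&(hsv[...,0]<20)&(hsv[...,1]>180)&(hsv[...,2]>120)
    if n=='top': bh=box(282,280,305,305); cb=box(415,285,447,322); br=box(250,262,292,320)
    else: bh=box(308,188,330,212); cb=box(148,208,182,262); br=box(310,170,375,240)
    rep('head',blue&bh); P=rep('grip',org&cb)
    blk=rep('block top',cb&~org&(W[...,2]>.055)&(W[...,2]<.07))
    if n=='top':
        x,y=blk[:,0],blk[:,1]; print(cv2.minAreaRect((blk[:,:2]*1000).astype(np.float32)))
        print('grip rect',cv2.minAreaRect((P[P[:,2]>.08][:,:2]*1000).astype(np.float32)), P[:,2].max())
        b=rep('base',br&(W[...,2]>.004)&(W[...,2]<.013)); print(cv2.minAreaRect((b[:,:2]*1000).astype(np.float32)))
        e=rep('ears',br&(W[...,2]>.06)); 
        hd=W[bh&blue&ok]; print('headrect',cv2.minAreaRect((hd[:,:2]*1000).astype(np.float32)))
        bo=rep('boom',box(255,200,280,285)&(W[...,2]>.05)&(hsv[...,2]>120))
        # boom axis direction
        c0=bo[:,:2].mean(0); print('boomdir',np.linalg.svd(bo[:,:2]-c0,full_matrices=False)[2][0],c0)
    rep('table',box(300,350,400,400) if n=='top' else box(100,330,150,350))
```

```text
scene head 80 med [0.5134 0.0211 0.063 ] lo [0.4967 0.0186 0.0453] hi [0.526  0.0285 0.0706]
scene grip 111 med [ 0.4745 -0.3061  0.0872] lo [ 3.670e-01 -3.122e-01 -2.000e-04] hi [ 0.4849 -0.2984  0.0912]
scene block top 444 med [ 0.4834 -0.3072  0.063 ] lo [ 0.4466 -0.3317  0.0563] hi [ 0.5042 -0.2838  0.0676]
scene table 996 med [ 0.6637 -0.4286  0.    ] lo [ 0.6342 -0.4695 -0.0029] hi [ 0.6926 -0.3874  0.0028]
top head 61 med [0.5089 0.0254 0.0671] lo [0.4929 0.021  0.0006] hi [0.525  0.0304 0.0732]
top grip 27 med [ 0.4689 -0.299   0.0883] lo [ 0.4549 -0.3101  0.0792] hi [ 0.4831 -0.2949  0.0915]
top block top 393 med [ 0.4746 -0.3001  0.0637] lo [ 0.4441 -0.3284  0.059 ] hi [ 0.5021 -0.2805  0.0679]
((473.56396484375, -304.5085754394531), (46.399818420410156, 60.49274444580078), 77.84833526611328)
grip rect ((468.8684997558594, -302.7355041503906), (12.366750717163086, 28.276851654052734), 78.3754653930664) 0.09201370147316605
top base 445 med [0.4808 0.0754 0.0073] lo [0.4582 0.0499 0.0043] hi [0.5732 0.1281 0.0115]
((519.42578125, 90.41441345214844), (145.89141845703125, 103.0238037109375), 0.7055345773696899)
top ears 857 med [0.524  0.0824 0.0712] lo [0.4913 0.0427 0.0609] hi [0.5767 0.1115 0.0842]
headrect ((512.1397705078125, 26.567459106445312), (39.38386154174805, 10.314215660095215), 9.48948860168457)
top boom 1672 med [0.638  0.0865 0.088 ] lo [0.5329 0.0643 0.0608] hi [0.7243 0.1122 0.1122]
boomdir [-0.99984483 -0.01761583] [0.63485611 0.087238  ]
top table 4979 med [ 3.058e-01 -1.050e-01 -3.000e-04] lo [ 0.2496 -0.2211 -0.0049] hi [0.3626 0.0114 0.0041]
```

Run:
```python
from h import *
o=r.get_obs(); q=o['orientation']; M=R.from_quat(q[[1,2,3,0]]).as_matrix()
print(np.round(M,3)); c=imaging.calibration('wrist')
Rc=cv2.Rodrigues(np.array(c['rvec'],float))[0]; C=-Rc.T@np.ravel(c['tvec'])
print('cam in tool',np.round(M.T@(C-o['tool_pos']),4)); print('cam axes in tool (rows x,y,z)\n',np.round(Rc@M,3)); print(c['K'])
```

```text
[[ 0.326 -0.    -0.945]
 [ 0.945 -0.002  0.326]
 [-0.002 -1.    -0.   ]]
cam in tool [-0.0007 -0.1422  0.0814]
cam axes in tool (rows x,y,z)
 [[ 1.     0.    -0.   ]
 [-0.    -0.311 -0.95 ]
 [-0.     0.95  -0.311]]
[[361.86204284   0.         318.21479442]
 [  0.         361.86204284 242.58020686]
 [  0.           0.           1.        ]]
```

```bash
cat >> h.py <<'E'
def state():
    o=r.get_obs(); q=o['orientation']; return o,R.from_quat(q[[1,2,3,0]]).as_matrix()
def plan(P,yaw,step=.048,M=None,p=None,dps=8.5):
    "rows from the present pose to TCP P, tool down, tool x at yaw (deg)"
    if p is None: o,M=state(); p=o['tool_pos']; print('t',o['t'],'at',np.round(p,4),'yaw',np.degrees(np.arctan2(M[1,0],M[0,0])).round(2),'F',np.round(o['contact_force'],1),'open',round(o['opening'],4))
    y=np.radians(yaw); T=np.array([[np.cos(y),0,-np.sin(y)],[np.sin(y),0,np.cos(y)],[0,-1,0]]); p=np.array(p,float); out=[]
    P=np.array(P,float)
    for _ in range(40):
        d=P-p; w=R.from_matrix(M.T@T).as_rotvec()
        if np.linalg.norm(d)<5e-5 and np.linalg.norm(w)<3e-4: break
        d*=min(1,step/max(np.linalg.norm(d),1e-9)); w*=min(1,np.radians(dps)/max(np.linalg.norm(w),1e-9))
        s=np.round(M.T@d/.15,4); a=np.round(w/(np.pi/2),4); out.append((s,a))
        p=p+M@s*.15; M=M@R.from_rotvec(a*np.pi/2).as_matrix()
    for s,a in out: print(*['%s %.4f'%(k,v) for k,v in zip(['tx','ty','tz','rx','ry','rz'],[*s,*a])])
    return p,M
E
python3 - <<'E'
from h import *
p,M=plan([.46,.42,.24],30); print(); plan([.51,-.02,.23],0,p=p,M=M)
E
```

```text
t 0.1 at [0.2197 0.6377 0.2304] yaw 70.99 F [ 0.2  0.  -0.4] open 0.0853
tx -0.1258 ty -0.0092 tz -0.2941 rx 0.0001 ry 0.0944 rz -0.0002
tx -0.0810 ty -0.0093 tz -0.3094 rx 0.0001 ry 0.0944 rz -0.0002
tx -0.0344 ty -0.0094 tz -0.3180 rx 0.0001 ry 0.0944 rz -0.0002
tx 0.0129 ty -0.0094 tz -0.3196 rx 0.0001 ry 0.0944 rz -0.0002
tx 0.0600 ty -0.0094 tz -0.3142 rx 0.0001 ry 0.0779 rz -0.0002
tx 0.0980 ty -0.0095 tz -0.3045 rx -0.0000 ry -0.0000 rz 0.0000
tx 0.0743 ty -0.0072 tz -0.2309 rx -0.0000 ry -0.0000 rz 0.0000

tx -0.1276 ty 0.0072 tz -0.2933 rx -0.0000 ry 0.0944 rz -0.0000
tx -0.0829 ty 0.0072 tz -0.3090 rx -0.0000 ry 0.0944 rz -0.0000
tx -0.0364 ty 0.0072 tz -0.3178 rx -0.0000 ry 0.0944 rz -0.0000
tx 0.0110 ty 0.0072 tz -0.3197 rx -0.0000 ry 0.0501 rz -0.0000
tx 0.0361 ty 0.0072 tz -0.3179 rx -0.0000 ry 0.0000 rz -0.0000
tx 0.0361 ty 0.0072 tz -0.3179 rx -0.0000 ry 0.0000 rz -0.0000
tx 0.0361 ty 0.0072 tz -0.3179 rx -0.0000 ry 0.0000 rz -0.0000
tx 0.0361 ty 0.0072 tz -0.3179 rx -0.0000 ry 0.0000 rz -0.0000
tx 0.0362 ty 0.0072 tz -0.3179 rx -0.0000 ry 0.0000 rz -0.0000
tx 0.0082 ty 0.0017 tz -0.0725 rx -0.0000 ry 0.0000 rz -0.0000
```

Request:
jog_arm(
  steps=[
    {"tx":-0.12,"ty":-0.01,"tz":-0.29,"ry":0.094,"grip":0},
    {"tx":-0.08,"ty":-0.01,"tz":-0.31,"ry":0.094,"grip":0},
    {"tx":-0.03,"ty":-0.01,"tz":-0.32,"ry":0.094,"grip":0},
    {"tx":0.01,"ty":-0.01,"tz":-0.32,"ry":0.094,"grip":0},
    {"tx":0.06,"ty":-0.01,"tz":-0.31,"ry":0.078,"grip":0},
  ],
  grip_force=40,
)

```text
invalid input
```

Request:
jog_arm(
  steps=[
    {"tx":0.1,"ty":-0.01,"tz":-0.3,"grip":0},
    {"tx":0.07,"ty":-0.01,"tz":-0.23,"grip":0},
    {"tx":-0.13,"ty":0.01,"tz":-0.29,"ry":0.094,"grip":0},
    {"tx":-0.08,"ty":0.01,"tz":-0.31,"ry":0.094,"grip":0},
    {"tx":-0.04,"ty":0.01,"tz":-0.32,"ry":0.094,"grip":0},
  ],
)

```text
invalid input
```

```bash
python3 -c "
from h import *
plan([.51,-.02,.23],0)"
```

```text
t 0.1 at [0.2197 0.6377 0.2304] yaw 70.99 F [ 0.2  0.  -0.4] open 0.0853
tx -0.2347 ty 0.0006 tz -0.2175 rx 0.0001 ry 0.0944 rz -0.0001
tx -0.2000 ty 0.0005 tz -0.2498 rx 0.0001 ry 0.0944 rz -0.0001
tx -0.1609 ty 0.0005 tz -0.2766 rx 0.0001 ry 0.0944 rz -0.0001
tx -0.1182 ty 0.0004 tz -0.2973 rx 0.0001 ry 0.0944 rz -0.0001
tx -0.0730 ty 0.0003 tz -0.3116 rx 0.0001 ry 0.0944 rz -0.0001
tx -0.0262 ty 0.0003 tz -0.3189 rx 0.0001 ry 0.0944 rz -0.0001
tx 0.0212 ty 0.0002 tz -0.3193 rx 0.0001 ry 0.0944 rz -0.0001
tx 0.0682 ty 0.0002 tz -0.3127 rx 0.0000 ry 0.0944 rz -0.0002
tx 0.1136 ty 0.0002 tz -0.2992 rx 0.0001 ry 0.0336 rz -0.0000
tx 0.1292 ty 0.0002 tz -0.2928 rx -0.0000 ry 0.0000 rz -0.0000
tx 0.1292 ty 0.0002 tz -0.2927 rx -0.0000 ry 0.0000 rz -0.0000
tx 0.1292 ty 0.0001 tz -0.2927 rx -0.0000 ry 0.0000 rz -0.0000
tx 0.1292 ty 0.0002 tz -0.2927 rx -0.0000 ry 0.0000 rz -0.0000
tx 0.1292 ty 0.0001 tz -0.2927 rx -0.0000 ry 0.0000 rz -0.0000
tx 0.1264 ty 0.0002 tz -0.2863 rx -0.0000 ry 0.0000 rz -0.0000
```

Request:
jog_arm(
  steps=[
    {"grip":0,"tx":-0.12,"ty":-0.01,"tz":-0.29,"rx":0,"ry":0.094,"rz":0},
    {"grip":0,"tx":-0.08,"ty":-0.01,"tz":-0.31,"rx":0,"ry":0.094,"rz":0},
    {"grip":0,"tx":-0.03,"ty":-0.01,"tz":-0.32,"rx":0,"ry":0.094,"rz":0},
    {"grip":0,"tx":0.01,"ty":-0.01,"tz":-0.32,"rx":0,"ry":0.094,"rz":0},
    {"grip":0,"tx":0.06,"ty":-0.01,"tz":-0.31,"rx":0,"ry":0.078,"rz":0},
  ],
)

```text
t: 0.6
tool_pos: [0.3988, 0.4772, 0.2386]
orientation: [-0.683, 0.683, 0.182, -0.182]
contact_force: [0.3, 1.2, 0.4]
opening: 0.0123
```

```bash
python3 -c "
from h import *
p,M=plan([.46,.42,.24],30);plan([.51,-.02,.23],0,p=p,M=M)"
```

```text
t 0.6 at [0.3988 0.4772 0.2386] yaw 29.8 F [0.3 1.2 0.4] open 0.0123
tx 0.0944 ty -0.0053 tz -0.3057 rx 0.0001 ry -0.0023 rz -0.0003
tx 0.0696 ty -0.0040 tz -0.2283 rx 0.0000 ry 0.0000 rz -0.0000
tx -0.1277 ty 0.0072 tz -0.2933 rx 0.0000 ry 0.0944 rz 0.0000
tx -0.0829 ty 0.0072 tz -0.3090 rx 0.0000 ry 0.0944 rz 0.0000
tx -0.0364 ty 0.0072 tz -0.3178 rx 0.0000 ry 0.0944 rz 0.0000
tx 0.0110 ty 0.0073 tz -0.3197 rx 0.0000 ry 0.0502 rz 0.0000
tx 0.0361 ty 0.0072 tz -0.3179 rx 0.0000 ry -0.0000 rz 0.0000
tx 0.0361 ty 0.0073 tz -0.3179 rx 0.0000 ry -0.0000 rz 0.0000
tx 0.0362 ty 0.0072 tz -0.3179 rx 0.0000 ry -0.0000 rz 0.0000
tx 0.0361 ty 0.0073 tz -0.3179 rx 0.0000 ry -0.0000 rz 0.0000
tx 0.0362 ty 0.0072 tz -0.3179 rx 0.0000 ry -0.0000 rz 0.0000
tx 0.0082 ty 0.0017 tz -0.0724 rx 0.0000 ry -0.0000 rz 0.0000
```

Tracking is good. All seven keys are needed in every row.

Request:
jog_arm(
  steps=[
    {"grip":0,"tx":0.094,"ty":-0.005,"tz":-0.305,"rx":0,"ry":0,"rz":0},
    {"grip":0,"tx":0.07,"ty":-0.004,"tz":-0.228,"rx":0,"ry":0,"rz":0},
    {"grip":0,"tx":-0.128,"ty":0.007,"tz":-0.293,"rx":0,"ry":0.094,"rz":0},
    {"grip":0,"tx":-0.083,"ty":0.007,"tz":-0.309,"rx":0,"ry":0.094,"rz":0},
    {"grip":0,"tx":-0.036,"ty":0.007,"tz":-0.318,"rx":0,"ry":0.094,"rz":0},
  ],
)

```text
t: 1.1
tool_pos: [0.4756, 0.2771, 0.2365]
orientation: [-0.706, 0.707, 0.027, -0.027]
contact_force: [0.3, 0.0, 1.0]
opening: -0.0002
```

Request:
jog_arm(
  steps=[
    {"grip":0,"tx":0.011,"ty":0.007,"tz":-0.32,"rx":0,"ry":0.05,"rz":0},
    {"grip":0,"tx":0.036,"ty":0.007,"tz":-0.318,"rx":0,"ry":0,"rz":0},
    {"grip":0,"tx":0.036,"ty":0.007,"tz":-0.318,"rx":0,"ry":0,"rz":0},
    {"grip":0,"tx":0.036,"ty":0.007,"tz":-0.318,"rx":0,"ry":0,"rz":0},
    {"grip":0,"tx":0.036,"ty":0.007,"tz":-0.318,"rx":0,"ry":0,"rz":0},
  ],
)

```text
t: 1.6
tool_pos: [0.5034, 0.0389, 0.2316]
orientation: [0.707, -0.707, -0.002, 0.002]
contact_force: [0.0, 0.1, -0.5]
opening: 0.0
```

Request:
jog_arm(
  steps=[
    {"grip":0,"tx":0.036,"ty":0.007,"tz":-0.318,"rx":0,"ry":0,"rz":0},
    {"grip":0,"tx":0.008,"ty":0,"tz":-0.072,"rx":0,"ry":0,"rz":0},
    {"grip":0,"tx":0,"ty":0,"tz":0,"rx":0,"ry":0,"rz":0},
    {"grip":0,"tx":0,"ty":0,"tz":0,"rx":0,"ry":0,"rz":0},
    {"grip":0,"tx":0,"ty":0,"tz":0,"rx":0,"ry":0,"rz":0},
  ],
)

```text
t: 2.1
tool_pos: [0.5105, -0.0155, 0.2304]
orientation: [0.707, -0.707, -0.002, 0.003]
contact_force: [-0.0, 0.1, -0.6]
opening: -0.0003
```

Run:
```python
from h import *
plan([.51,-.02,.23],0)
p,d,c=snap('wrist'); save('w1.png',p); np.savez('/tmp/w1',p=p,d=d,W=pts(d,c))
```

```text
t 2.1 at [ 0.5105 -0.0155  0.2304] yaw 0.44 F [-0.   0.1 -0.6] open -0.0003
tx -0.0037 ty 0.0029 tz -0.0299 rx -0.0004 ry 0.0048 rz -0.0004
```

View pics/w1.png

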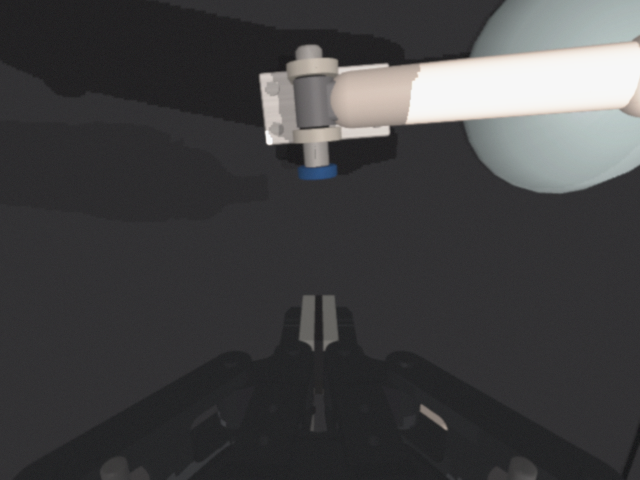

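The fork is centred near (315,98), the head at (318,171), the pin's far end at (309,50) and the base plate's near-left edge at (262–267, 72–145). The fingers are shut. I'll get the bracket frame by 3-D fitting.

Run:
```python
from h import *
z=np.load('/tmp/w1.npz'); p,d,W=z['p'],z['d'],z['W']
hsv=cv2.cvtColor(p,cv2.COLOR_RGB2HSV)
def box(a,b,c2,d2):
    m=np.zeros(d.shape,bool); m[b:d2,a:c2]=1; return m&(d>0)
b=W[box(250,60,400,155)&(W[...,2]>.005)&(W[...,2]<.012)&(hsv[...,2]>90)]
rc=cv2.minAreaRect((b[:,:2]*1000).astype(np.float32)); print('base',len(b),np.median(b[:,2]),rc,'\n',cv2.boxPoints(rc).round(1))
blue=(hsv[...,0]>100)&(hsv[...,0]<128)&(hsv[...,1]>130)
h=W[blue&box(290,155,350,190)]; print('head',len(h),h.min(0).round(4),h.max(0).round(4),np.median(h,0).round(4)); 
rc=cv2.minAreaRect((h[:,:2]*1000).astype(np.float32)); print(rc)
# z profile along column strips: ears & shank
for (u0,u1) in [(305,320)]:
  for v in range(42,182,3):
    q=W[v,u0:u1]; q=q[q[:,2]>.02]
    if len(q): print(v,q.mean(0).round(4),q[:,2].max().round(4))
```

```text
base 2827 0.0074983822927584785 ((514.9515380859375, 81.86906433105469), (119.58291625976562, 63.93575668334961), 4.622095108032227) 
 [[452.8 108.9]
 [457.9  45.2]
 [577.1  54.8]
 [572.  118.6]]
head 441 [0.4909 0.0204 0.0527] [0.5238 0.0319 0.0722] [0.5082 0.026  0.068 ]
((507.57611083984375, 25.873294830322266), (32.84050369262695, 9.787516593933105), 4.520346164703369)
45 [0.5022 0.1222 0.0611] 0.0627
48 [0.503  0.1199 0.0624] 0.064
51 [0.503  0.1177 0.0629] 0.0649
54 [0.503  0.1156 0.0631] 0.0651
57 [0.503  0.1136 0.0626] 0.0645
60 [0.5032 0.1097 0.0745] 0.0757
63 [0.5032 0.1076 0.0749] 0.0761
66 [0.5032 0.1056 0.0746] 0.0756
69 [0.5032 0.1036 0.0743] 0.0753
72 [0.5032 0.1015 0.0747] 0.0757
75 [0.5031 0.1005 0.066 ] 0.0689
78 [0.5031 0.0978 0.0709] 0.0723
81 [0.5031 0.0957 0.0709] 0.0723
84 [0.5031 0.0937 0.0702] 0.0719
87 [0.5031 0.0915 0.0707] 0.0715
90 [0.5031 0.0893 0.0706] 0.0719
93 [0.5032 0.0872 0.0705] 0.0714
96 [0.5037 0.0837 0.0904] 0.3727
99 [0.5032 0.0829 0.0707] 0.0718
102 [0.5032 0.0807 0.0707] 0.0714
105 [0.5032 0.0785 0.0704] 0.0719
108 [0.5032 0.0755 0.0908] 0.3727
111 [0.5032 0.0741 0.0706] 0.0722
114 [0.5032 0.0719 0.0706] 0.0731
117 [0.5032 0.0696 0.0703] 0.0719
120 [0.5032 0.0674 0.0704] 0.0726
123 [0.5032 0.0651 0.0701] 0.0714
126 [0.5032 0.0629 0.0676] 0.0711
129 [0.5032 0.0606 0.0727] 0.0762
132 [0.5033 0.0584 0.0744] 0.0759
135 [0.5033 0.0561 0.0741] 0.0755
138 [0.5033 0.0538 0.0742] 0.0756
141 [0.5036 0.0524 0.094 ] 0.3727
144 [0.5031 0.0487 0.0628] 0.0649
147 [0.5031 0.0463 0.0628] 0.0646
150 [0.5031 0.0438 0.0627] 0.0644
153 [0.5031 0.0414 0.0622] 0.0646
156 [0.5031 0.0389 0.0622] 0.0642
159 [0.5031 0.0365 0.0627] 0.0659
162 [0.5031 0.034  0.062 ] 0.0645
165 [0.5031 0.0315 0.0621] 0.0647
168 [0.5032 0.0298 0.0695] 0.0714
171 [0.5032 0.0274 0.0692] 0.0709
174 [0.5032 0.0249 0.0694] 0.0705
177 [0.5032 0.0224 0.0693] 0.0712
```

```bash
cat >> h.py <<'E'
BY=np.radians(4.62); BO=np.array([.50498,.08106,0]); BR=np.array([[np.cos(BY),-np.sin(BY),0],[np.sin(BY),np.cos(BY),0],[0,0,1]])
def b2w(*v): return BO+BR@(np.array(v)/1000)
def w2b(p): return (np.array(p)-BO)@BR*1000
E
python3 -c "
from h import *
plan(b2w(-1.9,-85,40),4.62)"
```

```text
t 2.15 at [ 0.5106 -0.0156  0.2305] yaw 0.44 F [-0.2 -0.6 -0.4] open 0.0001
tx -0.0008 ty 0.3194 tz 0.0196 rx -0.0003 ry -0.0465 rz -0.0003
tx 0.0005 ty 0.3194 tz 0.0198 rx -0.0000 ry 0.0000 rz 0.0000
tx 0.0005 ty 0.3194 tz 0.0198 rx -0.0000 ry 0.0000 rz 0.0000
tx 0.0005 ty 0.3118 tz 0.0193 rx -0.0000 ry 0.0000 rz 0.0000
```

Request:
jog_arm(
  steps=[
    {"grip":0,"tx":0,"ty":0.319,"tz":0.02,"rx":0,"ry":-0.0465,"rz":0},
    {"grip":0,"tx":0,"ty":0.319,"tz":0.02,"rx":0,"ry":0,"rz":0},
    {"grip":0,"tx":0,"ty":0.319,"tz":0.02,"rx":0,"ry":0,"rz":0},
    {"grip":0,"tx":0,"ty":0.312,"tz":0.02,"rx":0,"ry":0,"rz":0},
    {"grip":0,"tx":0,"ty":0,"tz":0.02,"rx":0,"ry":0,"rz":0},
  ],
)

```text
t: 2.65
tool_pos: [0.505, -0.0014, 0.0352]
orientation: [-0.706, 0.707, 0.024, -0.032]
contact_force: [-0.7, 0.1, 0.5]
opening: 0.0
```

```bash
python3 -c "
from h import *
plan(b2w(-1.9,-75,40),4.62); print(w2b(r.get_obs()['tool_pos']))"
```

```text
t 2.65 at [ 0.505  -0.0014  0.0352] yaw 4.58 F [-0.7  0.1  0.5] open 0.0
tx 0.0312 ty -0.0321 tz 0.0477 rx 0.0004 ry -0.0005 rz -0.0073
[ -6.6366395  -82.15478432  35.24440731]
```

Request:
jog_arm(
  steps=[
    {"grip":0,"tx":0,"ty":0,"tz":0,"rx":0,"ry":0,"rz":0},
    {"grip":0,"tx":0,"ty":0,"tz":0,"rx":0,"ry":0,"rz":0},
    {"grip":0,"tx":0,"ty":0,"tz":0.03,"rx":0,"ry":0,"rz":0},
    {"grip":0,"tx":0,"ty":0,"tz":0,"rx":0,"ry":0,"rz":0},
    {"grip":0,"tx":0,"ty":0,"tz":0,"rx":0,"ry":0,"rz":0},
  ],
)

```text
t: 3.15
tool_pos: [0.5101, 0.0022, 0.0415]
orientation: [0.707, -0.706, -0.028, 0.027]
contact_force: [1.1, -0.5, -1.1]
opening: -0.0002
```

```bash
python3 -c "
from h import *
plan(b2w(-1.9,-71,40),4.62); print(w2b(r.get_obs()['tool_pos']))"
```

```text
t 3.15 at [0.5101 0.0022 0.0415] yaw 4.47 F [ 1.1 -0.5 -1.1] open -0.0002
tx -0.0046 ty 0.0103 tz 0.0534 rx -0.0004 ry -0.0017 rz 0.0014
[ -1.23335884 -79.01637558  41.54402549]
```

Request:
jog_arm(
  steps=[
    {"grip":0,"tx":-0.003,"ty":0.008,"tz":0.02,"rx":0,"ry":0,"rz":0},
    {"grip":0,"tx":0,"ty":0,"tz":0.02,"rx":0,"ry":0,"rz":0},
    {"grip":0,"tx":0,"ty":0,"tz":0.02,"rx":0,"ry":0,"rz":0},
    {"grip":0,"tx":0,"ty":0,"tz":0.015,"rx":0,"ry":0,"rz":0},
    {"grip":0,"tx":0,"ty":0,"tz":0.015,"rx":0,"ry":0,"rz":0},
  ],
)

```text
t: 3.65
tool_pos: [0.5078, 0.0138, 0.0391]
orientation: [-0.706, 0.707, 0.027, -0.027]
contact_force: [-1.2, -5.1, 1.1]
opening: 0.0002
```

Request:
jog_arm(
  steps=[
    {"grip":0,"tx":0,"ty":0,"tz":0.01,"rx":0,"ry":0,"rz":0},
    {"grip":0,"tx":0,"ty":0,"tz":0.01,"rx":0,"ry":0,"rz":0},
    {"grip":0,"tx":0,"ty":0,"tz":0.01,"rx":0,"ry":0,"rz":0},
    {"grip":0,"tx":0,"ty":0,"tz":0.01,"rx":0,"ry":0,"rz":0},
    {"grip":0,"tx":0,"ty":0,"tz":0.0,"rx":0,"ry":0,"rz":0},
  ],
)

```text
t: 4.15
tool_pos: [0.5073, 0.02, 0.0391]
orientation: [-0.706, 0.707, 0.027, -0.027]
contact_force: [0.3, -4.9, 1.4]
opening: -0.0001
```

```bash
python3 -c "
from h import *
plan(b2w(-1.9,-52,40),4.62); print(w2b(r.get_obs()['tool_pos']))"
```

```text
t 4.15 at [0.5073 0.02   0.0391] yaw 4.38 F [ 0.3 -4.9  1.4] open -0.0001
tx 0.0043 ty -0.0059 tz 0.0602 rx 0.0008 ry -0.0027 rz -0.0001
[ -2.57774068 -61.02534122  39.1312373 ]
```

Request:
jog_arm(
  steps=[
    {"grip":0,"tx":0.003,"ty":0,"tz":0.01,"rx":0,"ry":-0.002,"rz":0},
    {"grip":0,"tx":0,"ty":0,"tz":0.01,"rx":0,"ry":0,"rz":0},
    {"grip":0,"tx":0,"ty":0,"tz":0.01,"rx":0,"ry":0,"rz":0},
    {"grip":0,"tx":0,"ty":0,"tz":0.01,"rx":0,"ry":0,"rz":0},
    {"grip":0,"tx":0,"ty":0,"tz":0.007,"rx":0,"ry":0,"rz":0},
  ],
)

```text
t: 4.65
tool_pos: [0.5068, 0.0271, 0.0391]
orientation: [-0.706, 0.707, 0.028, -0.028]
contact_force: [-2.2, -6.7, 2.5]
opening: -0.0001
```

Request:
jog_arm(
  steps=[
    {"grip":0,"tx":0,"ty":0,"tz":0.004,"rx":0,"ry":0,"rz":0},
    {"grip":0,"tx":0,"ty":0,"tz":0.004,"rx":0,"ry":0,"rz":0},
    {"grip":0,"tx":0,"ty":0,"tz":0.004,"rx":0,"ry":0,"rz":0},
    {"grip":0,"tx":0,"ty":0,"tz":0.004,"rx":0,"ry":0,"rz":0},
    {"grip":0,"tx":0,"ty":0,"tz":0,"rx":0,"ry":0,"rz":0},
  ],
)

```text
t: 5.15
tool_pos: [0.5066, 0.0296, 0.0391]
orientation: [-0.706, 0.707, 0.028, -0.028]
contact_force: [-1.3, -4.9, 2.9]
opening: 0.0001
```

```bash
python3 -c "
from h import *
plan(b2w(-1.9,-51,40),4.62); print(w2b(r.get_obs()['tool_pos']))"
```

```text
t 5.15 at [0.5066 0.0296 0.0391] yaw 4.56 F [-1.3 -4.9  2.9] open 0.0001
tx 0.0043 ty -0.0060 tz 0.0029 rx 0.0006 ry -0.0007 rz -0.0006
[ -2.55119441 -51.4344426   39.10317163]
```

Request:
jog_arm(
  steps=[
    {"grip":0,"tx":0,"ty":0,"tz":0.003,"rx":0,"ry":0,"rz":0},
    {"grip":0,"tx":0,"ty":0,"tz":0.003,"rx":0,"ry":0,"rz":0},
    {"grip":0,"tx":0,"ty":0,"tz":0.003,"rx":0,"ry":0,"rz":0},
    {"grip":0,"tx":0,"ty":0,"tz":0.003,"rx":0,"ry":0,"rz":0},
    {"grip":0,"tx":0,"ty":0,"tz":0,"rx":0,"ry":0,"rz":0},
  ],
)

```text
t: 5.65
tool_pos: [0.5065, 0.03, 0.0391]
orientation: [-0.706, 0.707, 0.027, -0.028]
contact_force: [-1.4, -8.4, 2.5]
opening: 0.0001
```

```bash
python3 -c "
from h import *
print(w2b(r.get_obs()['tool_pos']))"
```

```text
[ -2.57171125 -51.06820764  39.11537339]
```

Request:
jog_arm(
  steps=[
    {"grip":0,"tx":0,"ty":0,"tz":0.004,"rx":0,"ry":0,"rz":0},
    {"grip":0,"tx":0,"ty":0,"tz":0.004,"rx":0,"ry":0,"rz":0},
    {"grip":0,"tx":0,"ty":0,"tz":0.0,"rx":0,"ry":0,"rz":0},
    {"grip":0,"tx":0,"ty":0,"tz":0.0,"rx":0,"ry":0,"rz":0},
    {"grip":0,"tx":0,"ty":0,"tz":0,"rx":0,"ry":0,"rz":0},
  ],
)

```text
t: 6.15
tool_pos: [0.5065, 0.03, 0.0392]
orientation: [-0.705, 0.708, 0.027, -0.027]
contact_force: [0.3, -11.8, 3.4]
opening: 0.0003
```

```bash
python3 -c "
from h import *
print(w2b(r.get_obs()['tool_pos']))
plan(b2w(-2.5,-90,39),4.62)
print(); plan([.56,-.02,.25],-12)"
```

```text
[ -2.548724   -51.02432661  39.15890108]
t 6.15 at [0.5065 0.03   0.0392] yaw 4.43 F [  0.3 -11.8   3.4] open 0.0003
tx 0.0012 ty 0.0019 tz -0.2598 rx 0.0022 ry -0.0021 rz -0.0002

t 6.15 at [0.5065 0.03   0.0392] yaw 4.43 F [  0.3 -11.8   3.4] open 0.0003
tx 0.0708 ty -0.3021 tz -0.0784 rx 0.0011 ry 0.0944 rz 0.0000
tx 0.0815 ty -0.3022 tz -0.0666 rx 0.0011 ry 0.0881 rz 0.0001
tx 0.0899 ty -0.3023 tz -0.0542 rx -0.0000 ry 0.0000 rz -0.0000
tx 0.0898 ty -0.3023 tz -0.0542 rx -0.0000 ry 0.0000 rz -0.0000
tx 0.0584 ty -0.1964 tz -0.0352 rx -0.0000 ry 0.0000 rz -0.0000
```

Request:
jog_arm(
  steps=[
    {"grip":0,"tx":0,"ty":0,"tz":-0.1,"rx":0,"ry":0,"rz":0},
    {"grip":0,"tx":0,"ty":-0.15,"tz":-0.1,"rx":0,"ry":0,"rz":0},
    {"grip":0,"tx":0,"ty":-0.3,"tz":0,"rx":0,"ry":0,"rz":0},
    {"grip":0,"tx":0,"ty":-0.3,"tz":0.1,"rx":0,"ry":0,"rz":0},
    {"grip":1,"tx":0,"ty":0,"tz":0.32,"rx":0,"ry":0,"rz":0},
  ],
)

```text
t: 6.65
tool_pos: [0.5084, 0.0633, 0.1572]
orientation: [0.707, -0.706, -0.029, 0.022]
contact_force: [0.8, 1.3, -0.2]
opening: 0.0134
```

```bash
python3 -c "
from h import *
plan(b2w(-2,47,150),4.62)"
```

```text
t 6.65 at [0.5084 0.0633 0.1572] yaw 4.1 F [ 0.8  1.3 -0.2] open 0.0134
tx -0.0226 ty 0.0351 tz 0.3173 rx -0.0007 ry -0.0058 rz 0.0064
tx -0.0070 ty 0.0128 tz 0.1157 rx 0.0000 ry -0.0000 rz 0.0000
```

Request:
jog_arm(
  steps=[
    {"grip":1,"tx":-0.02,"ty":0.03,"tz":0.2,"rx":0,"ry":-0.003,"rz":0},
    {"grip":1,"tx":0,"ty":0.02,"tz":0.2,"rx":0,"ry":0,"rz":0},
    {"grip":1,"tx":0,"ty":0,"tz":0,"rx":0,"ry":0,"rz":0},
    {"grip":1,"tx":0,"ty":0,"tz":0,"rx":0,"ry":0,"rz":0},
    {"grip":1,"tx":0,"ty":0,"tz":0,"rx":0,"ry":0,"rz":0},
  ],
)

```text
t: 7.15
tool_pos: [0.4962, 0.1252, 0.1441]
orientation: [-0.706, 0.707, 0.03, -0.03]
contact_force: [-0.1, 0.2, 0.2]
opening: 0.0847
```

Run:
```python
from h import *
plan(b2w(-2,47,150),4.62)
p,d,c=snap('wrist'); 
np.savez('/tmp/w2',p=p,d=d,W=pts(d,c)); save('w2.png',cv2.resize(p[60:420,200:440],None,fx=1.6,fy=1.6,interpolation=cv2.INTER_CUBIC))
```

```text
t 7.15 at [0.4962 0.1252 0.1441] yaw 4.82 F [-0.1  0.2  0.2] open 0.0847
tx 0.0213 ty -0.0392 tz 0.0151 rx 0.0002 ry 0.0022 rz -0.0001
```

View pics/w2.png

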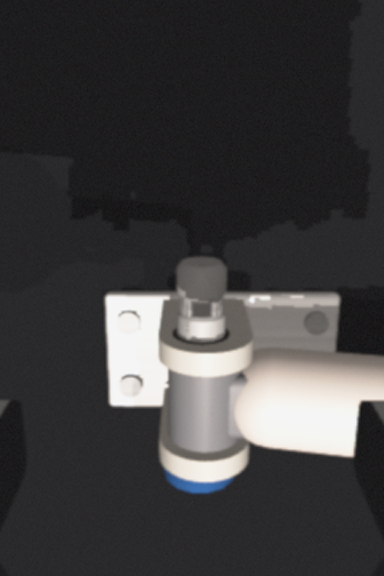

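The head is hard against the ear at about (200,480) in the crop. The neck, with the dark hole mouth, is at about (201,308), which is full-image pixel (326,252). Next I measure the hole's offset.

Run:
```python
from h import *
z=np.load('/tmp/w2.npz'); p,d,W=z['p'],z['d'],z['W']
B=(W-BO)@BR*1000
g=cv2.cvtColor(p,cv2.COLOR_RGB2GRAY)
print('gray'); 
for v in range(218,276,2): print(v,' '.join('%3d'%x for x in g[v,308:344:1]))
for v in range(218,276,3):
    row=B[v,305:346]; ok=(row[:,2]>42)&(row[:,2]<70); q=row[ok]
    if len(q): print(v,'y %.1f x %.1f..%.1f zmax %.1f'%(np.median(q[:,1]),q[:,0].min(),q[:,0].max(),np.percentile(q[:,2],90)), np.round(B[v,326],1))
b=B[(d>0)&(B[...,2]>5)&(B[...,2]<11)&(g>90)&(abs(B[...,0])<90)&(abs(B[...,1])<50)]
rc=cv2.minAreaRect(b[:,:2].astype(np.float32)); print('base in b (want 10,0, 120x64, 0)',rc, np.median(b[:,2]))
hsv=cv2.cvtColor(p,cv2.COLOR_RGB2HSV); m=(hsv[...,0]>100)&(hsv[...,0]<128)&(hsv[...,1]>150)&(d>0)&(abs(B[...,0])<30)
h=B[m]; print('head',h.min(0),h.max(0))
```

```text
gray
218  37  36  37  38  38  35  38  37  36  34  27  25  29  28  30  26  29  31  34  32  35  35  32  32  32  29  28  29  30  29  28  32  41  42  43  43
220  38  38  35  35  38  38  36  39  42  46  46  47  49  56  59  59  57  63  61  59  58  57  52  51  47  46  41  35  33  31  29  34  40  41  43  41
222  35  38  33  38  44  54  67  74  80  82  84  84  83  84  83  83  82  83  83  84  84  82  84  84  83  81  79  75  70  61  45  35  33  35  40  42
224  35  38  40  49  64  78  84  86  86  85  84  85  85  85  84  85  84  84  83  83  84  85  84  83  85  83  84  85  84  81  76  57  43  36  41  42
226  38  40  55  71  82  86  87  90  90  92  91  91  91  90  89  91  88  88  87  86  88  89  90  91  92  91  92  93  92  91  89  81  70  55  44  40
228  38  48  64  81  87  91  91  93  94  95  95  97  99  98  99  99 100 100  99  99  99  99 100 100  98  98  97  95  95  93  92  89  82  72  49  38
230  37  50  66  82  89  91  92  94  95  95  97  99  99 100 100 100 102 102 102 103 101 100 100 100 100  98  97  96  95  94  92  91  86  69  44  30
232  28  40  60  80  88  90  93  94  95  95  98  96  99 100
[... 3710 characters left out ...]
y 44.2 x -10.5..6.3 zmax 60.7 [-1.6 40.9 49.5]
254 y 41.4 x -11.3..7.2 zmax 60.6 [-1.7 40.5 54.5]
257 y 40.3 x -11.9..7.8 zmax 61.4 [-1.8 40.4 60.1]
260 y 39.2 x -11.9..7.8 zmax 63.7 [-1.8 39.4 63. ]
263 y 36.5 x -16.4..12.2 zmax 64.1 [-1.9 37.9 64.7]
266 y 34.5 x -16.2..11.9 zmax 63.8 [-1.8 35.1 63. ]
269 y 32.3 x -16.0..11.5 zmax 64.0 [-1.8 33.3 63.9]
272 y 30.4 x -15.9..11.1 zmax 64.1 [-1.8 31.4 64.4]
275 y 30.0 x -15.7..10.8 zmax 67.0 [-1.8 30.4 67.1]
base in b (want 10,0, 120x64, 0) ((9.981029510498047, 0.26982879638671875), (120.0237808227539, 64.44697570800781), 0.1201106384396553) 7.565800161619935
head [-17.16712529 -39.67971107  60.18887422] [ 10.42229725 -34.72453863  71.28652774]
```

The pin is home: head face at −39.7 mm and far end at 62 mm. The axis sits at x −1.9 mm, z 53.7 mm, and the two base-plate fits agree within 0.3 mm. Next is the clip.

```bash
python3 -c "
from h import *
p,M=plan([.48,.08,.2],0); plan([.469,-.303,.2],-12.2,p=p,M=M)"
```

```text
t 7.2 at [0.4963 0.1249 0.1442] yaw 4.78 F [-0.6 -0.1  0. ] open 0.0856
tx -0.0872 ty -0.2430 tz -0.1891 rx 0.0001 ry 0.0531 rz -0.0000
tx -0.0378 ty -0.1290 tz -0.1039 rx 0.0000 ry 0.0000 rz -0.0000
tx -0.0092 ty 0.0000 tz -0.3199 rx 0.0000 ry 0.0944 rz -0.0000
tx 0.0381 ty 0.0000 tz -0.3177 rx 0.0001 ry 0.0412 rz -0.0000
tx 0.0586 ty -0.0000 tz -0.3146 rx -0.0000 ry -0.0000 rz -0.0000
tx 0.0586 ty -0.0000 tz -0.3146 rx -0.0000 ry -0.0000 rz -0.0000
tx 0.0586 ty -0.0000 tz -0.3146 rx -0.0000 ry -0.0000 rz -0.0000
tx 0.0586 ty -0.0000 tz -0.3146 rx -0.0000 ry -0.0000 rz -0.0000
tx 0.0587 ty -0.0000 tz -0.3146 rx -0.0000 ry -0.0000 rz -0.0000
tx 0.0576 ty -0.0001 tz -0.3090 rx -0.0000 ry -0.0000 rz -0.0000
```

Request:
jog_arm(
  steps=[
    {"grip":1,"tx":-0.03,"ty":-0.3,"tz":-0.05,"rx":0,"ry":0.05,"rz":0},
    {"grip":1,"tx":-0.09,"ty":-0.07,"tz":-0.24,"rx":0,"ry":0,"rz":0},
    {"grip":1,"tx":-0.01,"ty":0,"tz":-0.32,"rx":0,"ry":0.094,"rz":0},
    {"grip":1,"tx":0.04,"ty":0,"tz":-0.32,"rx":0,"ry":0.041,"rz":0},
    {"grip":1,"tx":0.06,"ty":0,"tz":-0.315,"rx":0,"ry":0,"rz":0},
  ],
)

```text
t: 7.7
tool_pos: [0.4758, -0.065, 0.2001]
orientation: [0.704, -0.703, 0.073, -0.074]
contact_force: [1.8, 0.5, 0.5]
opening: 0.0856
```

Request:
jog_arm(
  steps=[
    {"grip":1,"tx":0.06,"ty":0,"tz":-0.315,"rx":0,"ry":0,"rz":0},
    {"grip":1,"tx":0.06,"ty":0,"tz":-0.315,"rx":0,"ry":0,"rz":0},
    {"grip":1,"tx":0.06,"ty":0,"tz":-0.315,"rx":0,"ry":0,"rz":0},
    {"grip":1,"tx":0.06,"ty":0,"tz":-0.3,"rx":0,"ry":0,"rz":0},
    {"grip":1,"tx":0,"ty":0,"tz":0,"rx":0,"ry":0,"rz":0},
  ],
)

```text
t: 8.2
tool_pos: [0.4709, -0.2611, 0.2005]
orientation: [-0.701, 0.704, -0.076, 0.077]
contact_force: [-0.3, -1.6, -0.5]
opening: 0.0853
```

```bash
python3 -c "
from h import *
plan([.469,-.303,.2],-12.2)"
```

```text
t 8.2 at [ 0.4709 -0.2611  0.2005] yaw -12.48 F [-0.3 -1.6 -0.5] open 0.0853
tx 0.0477 ty 0.0046 tz -0.2753 rx 0.0026 ry -0.0031 rz 0.0012
```

Request:
jog_arm(
  steps=[
    {"grip":1,"tx":0.048,"ty":0,"tz":-0.275,"rx":0,"ry":0,"rz":0},
    {"grip":1,"tx":0,"ty":0,"tz":0,"rx":0,"ry":0,"rz":0},
    {"grip":1,"tx":0,"ty":0,"tz":0,"rx":0,"ry":0,"rz":0},
    {"grip":1,"tx":0,"ty":0,"tz":0,"rx":0,"ry":0,"rz":0},
    {"grip":1,"tx":0,"ty":0,"tz":0,"rx":0,"ry":0,"rz":0},
  ],
)

```text
t: 8.7
tool_pos: [0.4723, -0.2932, 0.1995]
orientation: [0.704, -0.703, 0.072, -0.072]
contact_force: [0.4, -0.7, -0.6]
opening: 0.0853
```

Run:
```python
from h import *
plan([.469,-.303,.2],-12.2)
p,d,c=snap('wrist'); W=pts(d,c); save('w3.png',p)
hsv=cv2.cvtColor(p,cv2.COLOR_RGB2HSV); ok=d>0
org=(hsv[...,0]>5)&(hsv[...,0]<22)&(hsv[...,1]>150)&ok
P=W[org&(W[...,2]>.086)&(W[...,2]<.1)]; print('grip top',len(P),np.median(P,0)); rc=cv2.minAreaRect((P[:,:2]*1000).astype(np.float32)); print(rc)
near=ok&(np.hypot(W[...,0]-.47,W[...,1]+.303)<.06)
b=W[near&~org&(W[...,2]>.058)&(W[...,2]<.068)]; print('block',len(b),np.median(b[:,2]),cv2.minAreaRect((b[:,:2]*1000).astype(np.float32)))
print('v,u of grip',np.argwhere(org&(W[...,2]>.086)).mean(0))
```

```text
t 8.7 at [ 0.4723 -0.2932  0.1995] yaw -11.69 F [ 0.4 -0.7 -0.6] open 0.0853
tx -0.0081 ty -0.0032 tz -0.0683 rx -0.0005 ry 0.0057 rz -0.0002
grip top 67 [ 0.46934474 -0.29761523  0.08772908]
((468.73175048828125, -297.6199645996094), (1.2887184619903564, 28.176708221435547), 76.4219741821289)
block 3000 0.06353971863682721 ((470.8184814453125, -305.28302001953125), (45.97589874267578, 59.74898910522461), 77.15023803710938)
v,u of grip [244.35820896 317.8358209 ]
```

View pics/w3.png

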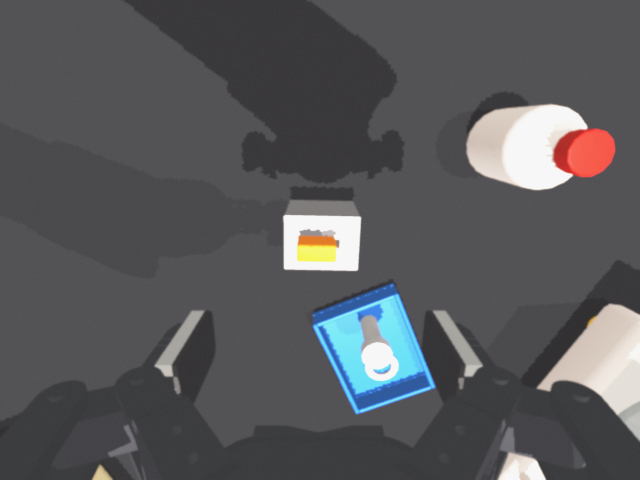

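The orange/yellow grip is at (317,249) on the block at (322,240). The tray at (373,348) and the bottle at (540,150) are clear of the fingers' path. The grip-side and block fits both put the clip origin at (467.0, −304.4), yaw −12.8°.

```bash
python3 -c "
from h import *
plan([.467,-.3044,.11],-12.8)"
```

```text
t 8.75 at [ 0.4724 -0.2932  0.1996] yaw -11.68 F [0.8 0.1 0.2] open 0.0853
tx -0.0107 ty 0.3169 tz -0.0428 rx -0.0004 ry 0.0125 rz -0.0000
tx -0.0086 ty 0.2803 tz -0.0378 rx -0.0000 ry -0.0000 rz -0.0000
```

Request:
jog_arm(
  steps=[
    {"grip":1,"tx":-0.01,"ty":0.2,"tz":-0.04,"rx":0,"ry":0.0125,"rz":0},
    {"grip":1,"tx":-0.01,"ty":0.2,"tz":-0.04,"rx":0,"ry":0,"rz":0},
    {"grip":1,"tx":0,"ty":0.2,"tz":0,"rx":0,"ry":0,"rz":0},
    {"grip":1,"tx":0,"ty":0,"tz":0,"rx":0,"ry":0,"rz":0},
    {"grip":1,"tx":0,"ty":0,"tz":0,"rx":0,"ry":0,"rz":0},
  ],
)

```text
t: 9.25
tool_pos: [0.4668, -0.3051, 0.11]
orientation: [0.703, -0.703, 0.079, -0.079]
contact_force: [0.2, 0.4, 0.3]
opening: 0.0855
```

Run:
```python
from h import *
plan([.467,-.3044,.068],-12.8)
p,d,c=snap('wrist'); W=pts(d,c); hsv=cv2.cvtColor(p,cv2.COLOR_RGB2HSV)
org=(hsv[...,0]>5)&(hsv[...,0]<32)&(hsv[...,1]>150)&(d>0)&(np.hypot(W[...,0]-.467,W[...,1]+.304)<.04)
P=W[org&(W[...,2]>.086)&(W[...,2]<.096)]; print(len(P),np.median(P,0),cv2.minAreaRect((P[:,:2]*1000).astype(np.float32)))
```

```text
t 9.25 at [ 0.4668 -0.3051  0.11  ] yaw -12.85 F [0.2 0.4 0.3] open 0.0855
tx 0.0005 ty 0.2800 tz 0.0046 rx -0.0001 ry -0.0006 rz -0.0004
1480 [ 0.46686195 -0.30267667  0.08941581] ((466.8058166503906, -303.43389892578125), (13.980033874511719, 28.088525772094727), 76.46385955810547)
```

Request:
jog_arm(
  steps=[
    {"grip":1,"tx":0,"ty":0.12,"tz":0.008,"rx":0,"ry":0,"rz":0},
    {"grip":1,"tx":0,"ty":0.1,"tz":0,"rx":0,"ry":0,"rz":0},
    {"grip":1,"tx":0,"ty":0.055,"tz":0,"rx":0,"ry":0,"rz":0},
    {"grip":1,"tx":0,"ty":0,"tz":0,"rx":0,"ry":0,"rz":0},
    {"grip":1,"tx":0,"ty":0,"tz":0,"rx":0,"ry":0,"rz":0},
  ],
)

```text
t: 9.8
tool_pos: [0.4671, -0.3046, 0.0688]
orientation: [-0.703, 0.703, -0.079, 0.08]
contact_force: [-0.2, -0.1, 0.2]
opening: 0.0856
```

Request:
jog_arm(
  steps=[
    {"grip":0,"tx":0,"ty":0,"tz":0,"rx":0,"ry":0,"rz":0},
    {"grip":0,"tx":0,"ty":0,"tz":0,"rx":0,"ry":0,"rz":0},
    {"grip":0,"tx":0,"ty":0,"tz":0,"rx":0,"ry":0,"rz":0},
    {"grip":0,"tx":0,"ty":0,"tz":0,"rx":0,"ry":0,"rz":0},
    {"grip":0,"tx":0,"ty":0,"tz":0,"rx":0,"ry":0,"rz":0},
  ],
  grip_force=60,
)

```text
t: 10.3
tool_pos: [0.4683, -0.3048, 0.0692]
orientation: [-0.702, 0.703, -0.078, 0.08]
contact_force: [2.2, -0.7, 5.1]
opening: 0.0287
```

Run:
```python
from h import *
plan([.467,-.304,.068],-12.8)
p,d,c=snap('wrist'); save('w4.png',p)
```

```text
t 10.3 at [ 0.4683 -0.3048  0.0692] yaw -12.88 F [ 2.2 -0.7  5.1] open 0.0287
tx -0.0096 ty 0.0078 tz 0.0036 rx 0.0004 ry -0.0008 rz 0.0018
```

View pics/w4.png

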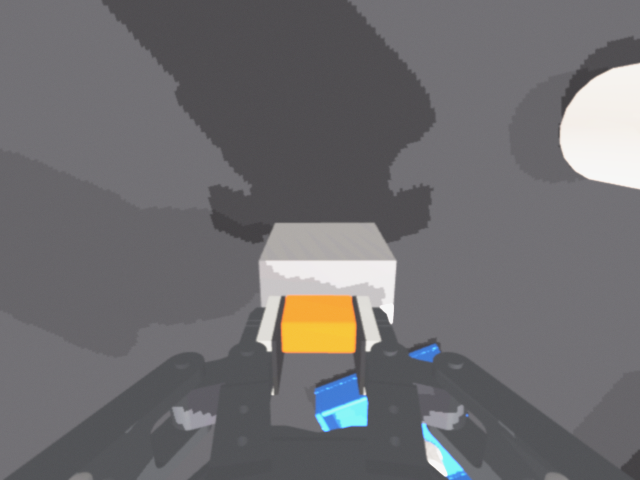

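The orange grip sits squarely between both pads at (319,322). I lift straight up.

Request:
jog_arm(
  steps=[
    {"grip":0,"tx":0,"ty":-0.05,"tz":0,"rx":0,"ry":0,"rz":0},
    {"grip":0,"tx":0,"ty":-0.1,"tz":0,"rx":0,"ry":0,"rz":0},
    {"grip":0,"tx":0,"ty":-0.2,"tz":0,"rx":0,"ry":0,"rz":0},
    {"grip":0,"tx":0,"ty":-0.2,"tz":0,"rx":0,"ry":0,"rz":0},
    {"grip":0,"tx":0,"ty":-0.2,"tz":0,"rx":0,"ry":0,"rz":0},
  ],
)

```text
t: 10.85
tool_pos: [0.4657, -0.3039, 0.1814]
orientation: [0.703, -0.702, 0.08, -0.079]
contact_force: [0.5, 0.1, -1.5]
opening: 0.029
```

Request:
jog_arm(
  steps=[
    {"grip":0,"tx":0,"ty":-0.05,"tz":0,"rx":0,"ry":0,"rz":0},
    {"grip":0,"tx":0,"ty":0,"tz":0.1,"rx":0,"ry":0,"rz":0},
    {"grip":0,"tx":0,"ty":0,"tz":0.2,"rx":0,"ry":0,"rz":0},
    {"grip":0,"tx":0,"ty":0,"tz":0.2,"rx":0,"ry":0,"rz":0},
    {"grip":0,"tx":0,"ty":0,"tz":0.1,"rx":0,"ry":0,"rz":0},
  ],
)

```text
t: 11.35
tool_pos: [0.4865, -0.2133, 0.187]
orientation: [0.703, -0.702, 0.079, -0.077]
contact_force: [0.5, 0.1, -0.6]
opening: 0.0288
```

Run:
```python
from h import *
o,M=state(); print('hole tcp target',b2w(-1.9,44,125))
plan(b2w(-1.9,44,145),4.62)
p,d,c=snap('scene'); W=pts(d,c)
hsv=cv2.cvtColor(p,cv2.COLOR_RGB2HSV)
P=W[(hsv[...,0]>5)&(hsv[...,0]<32)&(hsv[...,1]>150)&(d>0)&(abs(W[...,0]-o['tool_pos'][0])<.03)&(abs(W[...,1]-o['tool_pos'][1])<.03)]
print(len(P),np.median(P,0) if len(P) else '')
save('s5.png',p)
```

```text
hole tcp target [0.49954211 0.124764   0.125     ]
t 11.35 at [ 0.4865 -0.2133  0.187 ] yaw -12.73 F [ 0.5  0.1 -0.6] open 0.0288
tx -0.0579 ty 0.0400 tz 0.3122 rx -0.0006 ry -0.0944 rz -0.0009
tx -0.0112 ty 0.0397 tz 0.3173 rx -0.0005 ry -0.0944 rz -0.0009
tx 0.0358 ty 0.0394 tz 0.3155 rx -0.0000 ry -0.0040 rz -0.0001
tx 0.0377 ty 0.0394 tz 0.3153 rx -0.0000 ry -0.0000 rz 0.0000
tx 0.0377 ty 0.0394 tz 0.3153 rx -0.0000 ry -0.0000 rz 0.0000
tx 0.0378 ty 0.0395 tz 0.3153 rx -0.0000 ry -0.0000 rz 0.0000
tx 0.0377 ty 0.0394 tz 0.3153 rx -0.0000 ry -0.0000 rz 0.0000
tx 0.0039 ty 0.0041 tz 0.0323 rx -0.0000 ry -0.0000 rz 0.0000
0
```

Request:
jog_arm(
  steps=[
    {"grip":0,"tx":-0.058,"ty":0,"tz":0.312,"rx":0,"ry":-0.094,"rz":0},
    {"grip":0,"tx":-0.011,"ty":0,"tz":0.317,"rx":0,"ry":-0.094,"rz":0},
    {"grip":0,"tx":0.036,"ty":0,"tz":0.315,"rx":0,"ry":-0.004,"rz":0},
    {"grip":0,"tx":0.038,"ty":0,"tz":0.315,"rx":0,"ry":0,"rz":0},
    {"grip":0,"tx":0.038,"ty":0,"tz":0.315,"rx":0,"ry":0,"rz":0},
  ],
)

```text
t: 11.9
tool_pos: [0.4961, 0.0222, 0.1877]
orientation: [-0.706, 0.707, 0.026, -0.027]
contact_force: [0.8, 0.4, -0.3]
opening: 0.0287
```

Request:
jog_arm(
  steps=[
    {"grip":0,"tx":0.038,"ty":0,"tz":0.315,"rx":0,"ry":0,"rz":0},
    {"grip":0,"tx":0.038,"ty":0.02,"tz":0.3,"rx":0,"ry":0,"rz":0},
    {"grip":0,"tx":0,"ty":0.05,"tz":0.0,"rx":0,"ry":0,"rz":0},
    {"grip":0,"tx":0,"ty":0,"tz":0,"rx":0,"ry":0,"rz":0},
    {"grip":0,"tx":0,"ty":0,"tz":0,"rx":0,"ry":0,"rz":0},
  ],
)

```text
t: 12.4
tool_pos: [0.5009, 0.112, 0.1773]
orientation: [-0.706, 0.707, 0.026, -0.027]
contact_force: [0.2, -0.5, 0.1]
opening: 0.0288
```

Run:
```python
from h import *
plan(b2w(-1.9,44,160),4.62)
```

```text
t 12.4 at [0.5009 0.112  0.1773] yaw 4.27 F [ 0.2 -0.5  0.1] open 0.0288
tx -0.0025 ty 0.1151 tz 0.0858 rx 0.0009 ry -0.0039 rz -0.0011
```

Request:
jog_arm(
  steps=[
    {"grip":0,"tx":-0.003,"ty":0,"tz":0.086,"rx":0.001,"ry":-0.004,"rz":0},
    {"grip":0,"tx":0,"ty":0.06,"tz":0,"rx":0,"ry":0,"rz":0},
    {"grip":0,"tx":0,"ty":0.06,"tz":0,"rx":0,"ry":0,"rz":0},
    {"grip":0,"tx":0,"ty":0.06,"tz":0,"rx":0,"ry":0,"rz":0},
    {"grip":0,"tx":0,"ty":0,"tz":0,"rx":0,"ry":0,"rz":0},
  ],
)

```text
t: 12.9
tool_pos: [0.4989, 0.1262, 0.1493]
orientation: [0.707, -0.706, -0.028, 0.03]
contact_force: [0.8, -0.3, -0.6]
opening: 0.0286
```

Run:
```python
from h import *
plan(b2w(-1.9,44,150),4.62); print(w2b(r.get_obs()['tool_pos']))
p,d,c=snap('wrist'); B=(pts(d,c)-BO)@BR*1000; np.savez('/tmp/w5',p=p,d=d,B=B)
save('w5.png',cv2.resize(p[180:380,200:440],None,fx=3,fy=3,interpolation=cv2.INTER_CUBIC))
```

```text
t 12.9 at [0.4989 0.1262 0.1493] yaw 4.72 F [ 0.8 -0.3 -0.6] open 0.0286
tx 0.0034 ty -0.0050 tz -0.0096 rx -0.0002 ry 0.0011 rz -0.0018
[ -2.40764798  45.43295325 149.25809436]
```

View pics/w5.png

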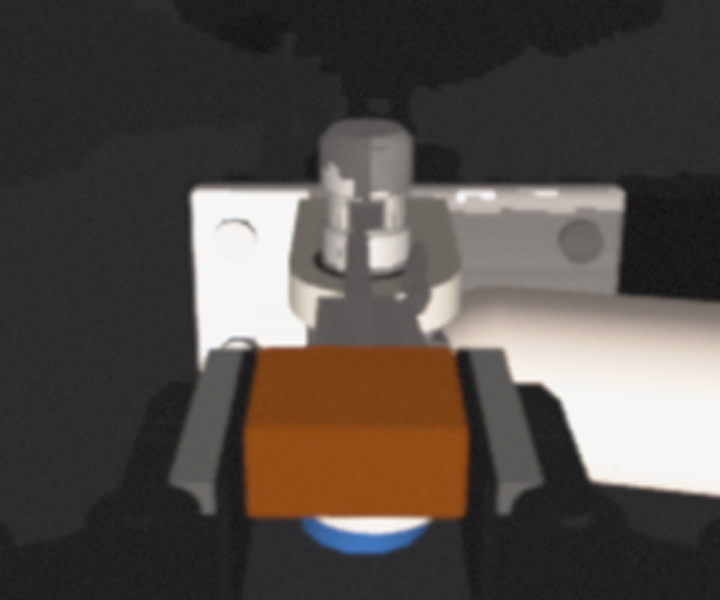

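The orange grip is at crop (355,430) and the straight leg runs up to its tip near (357,230). The hole in the neck is near (368,212), slightly right of the leg. I compare the two numerically.

Run:
```python
from h import *
z=np.load('/tmp/w5.npz'); p,d,B=z['p'],z['d'],z['B']; g=cv2.cvtColor(p,cv2.COLOR_RGB2GRAY)
for v in range(242,296,2): print(v,' '.join('%3d'%x for x in g[v,306:345]))
for v in range(240,300,3):
    q=B[v,305:346]; ok=(q[:,2]>65)&(q[:,1]>38)
    if ok.any(): u=np.where(ok)[0]+305; print(v,'raised u',u.min(),u.max(),'x %.1f..%.1f y %.1f z %.1f'%(q[ok,0].min(),q[ok,0].max(),np.median(q[ok,1]),np.median(q[ok,2])))
hsv=cv2.cvtColor(p,cv2.COLOR_RGB2HSV); m=(hsv[...,0]>3)&(hsv[...,0]<32)&(hsv[...,1]>150)&(d>0)&(B[...,2]>90)&(B[...,2]<190)
h=B[m]; print('grip',np.percentile(h,1,0),np.percentile(h,99,0)); t=h[(h[:,2]>np.percentile(h[:,2],99)-1.5)]; print('top',t.min(0),t.max(0),cv2.minAreaRect(t[:,:2].astype(np.float32)))
for v in (225,230,235):
    q=B[v,295:350]; ok=(q[:,2]>45)&(q[:,2]<70); print('pin x',q[ok,0].min(),q[ok,0].max(),np.where(ok)[0][[0,-1]]+295)
```

```text
242 110 120 137 154 166 178 188 196 205 210 209 186 134 108 107 106 109 118 134 136 140 138 139 137 136 130 128 122 119 115 113 113 113 111 112 112 112 112 111
244 127 125 127 132 144 160 174 189 200 206 203 180 129 108 105 105 114 147 185 202 210 208 201 178 150 138 131 128 129 124 131 140 150 153 151 152 153 154 156
246 110 111 113 122 140 157 169 180 184 173 162 152 141 140 132 110 105 134 163 169 168 167 180 193 195 182 168 148 136 116 111 113 114 114 114 114 113 116 121
248 106 105 109 121 140 158 171 179 184 160 124 103  99 100  99  98  97  99 100 103 102 122 164 197 203 188 173 151 137 113 105 104 105 105 103 105 104 105 105
250 104 104 107 122 142 160 176 188 206 178 133  98  91  91  91  89  91  90  88  89  92 116 160 192 194 180 173 154 139 114 105 104 105 105 105 106 104 105 105
252 105 104 106 121 143 161 171 183 204 178 132  98  90  88  90  89  90  89  91  87  92 117 158 188 185 167 167 152 133 112 103 105 105 104 104 103 105 104 104
254 101  99 103 114 140 160 166 177 202 177 132  98  89  89  90  89  88  90  89  91  95 118 160 190 184 163 167 152 130 111 102 104 105 103 
[... 3781 characters left out ...]
.8.3 y 48.4 z 121.6
285 raised u 305 339 x -10.9..6.2 y 48.6 z 125.6
288 raised u 305 340 x -10.8..6.6 y 48.5 z 129.0
291 raised u 305 341 x -10.7..7.0 y 48.5 z 132.4
294 raised u 305 342 x -10.5..7.2 y 48.6 z 135.7
297 raised u 305 345 x -10.0..7.6 y 53.1 z 147.8
grip [-18.37336881  40.16388901 147.13302392] [ 10.04897166  53.69478872 170.85349909]
top [-18.51648694  40.00746069 169.35390758] [ 10.27716717  53.67059195 172.67033201] ((-4.106285095214844, 46.93916320800781), (13.494499206542969, 28.87575340270996), 88.99539184570312)
pin x -11.422529849495902 7.583405098461956 [308 336]
pin x -12.092814033117072 8.29483870567948 [307 337]
pin x -12.178718052640926 8.400611352914474 [307 337]
```

Run:
```python
from h import *
plan(b2w(-.3,43.6,136),4.62); print(w2b(r.get_obs()['tool_pos']))
```

```text
t 12.95 at [0.4994 0.1263 0.15  ] yaw 4.71 F [-0.5  0.4 -0.4] open 0.0282
tx 0.0109 ty 0.0931 tz -0.0128 rx -0.0004 ry 0.0010 rz -0.0012
[ -1.90806046  45.50590029 149.96536251]
```

Request:
jog_arm(
  steps=[
    {"grip":0,"tx":0.012,"ty":0.04,"tz":-0.012,"rx":0,"ry":0,"rz":0},
    {"grip":0,"tx":0,"ty":0.04,"tz":0,"rx":0,"ry":0,"rz":0},
    {"grip":0,"tx":0,"ty":0,"tz":0,"rx":0,"ry":0,"rz":0},
    {"grip":0,"tx":0,"ty":0,"tz":0,"rx":0,"ry":0,"rz":0},
    {"grip":0,"tx":0,"ty":0,"tz":0,"rx":0,"ry":0,"rz":0},
  ],
)

```text
t: 13.45
tool_pos: [0.5021, 0.1253, 0.139]
orientation: [0.707, -0.706, -0.029, 0.029]
contact_force: [0.8, 0.5, -1.8]
opening: 0.0284
```

```bash
cat >> h.py <<'E'
def rel():
    o,_=state(); p,d,c=snap('wrist'); B=(pts(d,c)-BO)@BR*1000; g=cv2.cvtColor(p,cv2.COLOR_RGB2GRAY)
    T=w2b(o['tool_pos']); o2=T[2]-38.3
    near=(d>0)&(abs(B[...,1]-T[1])<14)&(abs(B[...,0]-T[0])<25)
    leg=near&(B[...,2]>max(o2-24,68))&(B[...,2]<o2+3); L=B[leg]; S=L[L[:,0]<T[0]+5]
    pin=B[(d>0)&(B[...,1]>51.5)&(B[...,1]<60)&(B[...,2]>50)&(B[...,2]<66)&(abs(B[...,0]+2)<14)]
    end=B[(d>0)&(B[...,1]>54)&(B[...,1]<66)&(B[...,2]>46)&(B[...,2]<60)&(abs(B[...,0]+2)<5)]
    print('TCP',T.round(2),'yaw',np.degrees(np.arctan2(_[1,0],_[0,0])).round(2),'F',o['contact_force'].round(1),'t',o['t'])
    if len(S): print('leg x',np.percentile(S[:,0],[3,97]).round(2),'front y',np.median(S[:,1]).round(2),'n',len(S))
    print('pin x',np.percentile(pin[:,0],[1,99]).round(2),'end y',np.median(end[:,1]).round(2),len(end),'top z',np.percentile(pin[:,2],95).round(1))
    return p,d,B
E
python3 - <<'E'
from h import *
p,d,B=rel(); p,d,B=rel()
save('w6.png',cv2.resize(p[180:380,200:440],None,fx=3,fy=3,interpolation=cv2.INTER_CUBIC))
E
```

```text
TCP [  0.68  44.28 139.03] yaw 4.75 F [ 0.8  0.5 -1.8] t 13.45
leg x [-2.97  1.65] front y 47.15 n 157
pin x [-12.41   7.86] end y 62.07 86 top z 64.4
TCP [  0.71  44.38 139.09] yaw 4.76 F [-0.1  0.  -1.1] t 13.5
leg x [-2.95  1.69] front y 47.15 n 158
pin x [-12.39   7.9 ] end y 62.0 87 top z 64.3
```

View pics/w6.png

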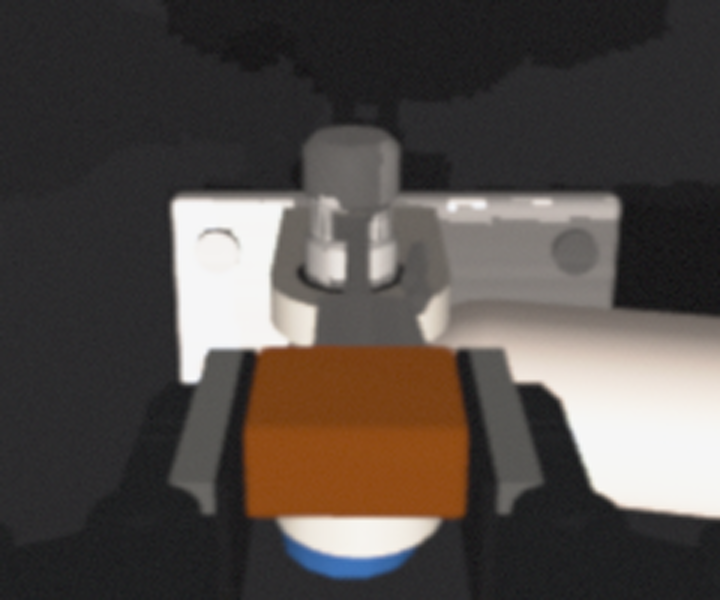

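The leg is at crop x≈357 and the hole at ≈350, so the leg is now 1.5 mm too far right. I trim that and go down to just above the mouth.

Request:
jog_arm(
  steps=[
    {"grip":0,"tx":-0.01,"ty":0.02,"tz":-0.004,"rx":0,"ry":0,"rz":0},
    {"grip":0,"tx":0,"ty":0.02,"tz":0,"rx":0,"ry":0,"rz":0},
    {"grip":0,"tx":0,"ty":0,"tz":0,"rx":0,"ry":0,"rz":0},
    {"grip":0,"tx":0,"ty":0,"tz":0,"rx":0,"ry":0,"rz":0},
    {"grip":0,"tx":0,"ty":0,"tz":0,"rx":0,"ry":0,"rz":0},
  ],
)

```text
t: 14.05
tool_pos: [0.5006, 0.1245, 0.1329]
orientation: [0.707, -0.706, -0.029, 0.029]
contact_force: [-0.0, -0.7, -0.7]
opening: 0.0285
```

Run:
```python
from h import *
p,d,B=rel(); p,d,B=rel()
```

```text
TCP [ -0.86  43.67 132.91] yaw 4.74 F [-0.  -0.7 -0.7] t 14.05
leg x [-4.6  0.1] front y 46.51 n 160
pin x [-12.44   7.96] end y 61.97 88 top z 64.3
TCP [ -0.86  43.72 132.92] yaw 4.75 F [ 0.3 -0.5 -0.7] t 14.1
leg x [-4.56  0.13] front y 46.52 n 158
pin x [-12.42   7.99] end y 61.97 93 top z 64.2
```

Aligned: leg at x −2.2, y 44.0, against the hole at x −2.2, y 44. I lower gently.

Request:
jog_arm(
  steps=[
    {"grip":0,"tx":0,"ty":0.01,"tz":0,"rx":0,"ry":0,"rz":0},
    {"grip":0,"tx":0,"ty":0.01,"tz":0,"rx":0,"ry":0,"rz":0},
    {"grip":0,"tx":0,"ty":0.01,"tz":0,"rx":0,"ry":0,"rz":0},
    {"grip":0,"tx":0,"ty":0.007,"tz":0,"rx":0,"ry":0,"rz":0},
    {"grip":0,"tx":0,"ty":0,"tz":0,"rx":0,"ry":0,"rz":0},
  ],
)

```text
t: 14.65
tool_pos: [0.5004, 0.1245, 0.1271]
orientation: [0.707, -0.706, -0.029, 0.029]
contact_force: [-0.0, 0.8, 0.1]
opening: 0.0285
```

Request:
jog_arm(
  steps=[
    {"grip":0,"tx":0,"ty":0.01,"tz":0,"rx":0,"ry":0,"rz":0},
    {"grip":0,"tx":0,"ty":0.01,"tz":0,"rx":0,"ry":0,"rz":0},
    {"grip":0,"tx":0,"ty":0.01,"tz":0,"rx":0,"ry":0,"rz":0},
    {"grip":0,"tx":0,"ty":0,"tz":0,"rx":0,"ry":0,"rz":0},
    {"grip":0,"tx":0,"ty":0,"tz":0,"rx":0,"ry":0,"rz":0},
  ],
)

```text
t: 15.15
tool_pos: [0.5005, 0.1245, 0.1228]
orientation: [0.707, -0.706, -0.029, 0.029]
contact_force: [-0.3, 0.5, -1.1]
opening: 0.0283
```

Run:
```python
from h import *
o,_=state(); print(w2b(o['tool_pos']),o['contact_force'],o['wrist_torque']); rel()
```

```text
[ -0.96661819  43.6618924  122.7928898 ] [-0.3088622   0.45852042 -1.11078912] [ 0.04201928  0.03421589 -0.05845719]
TCP [ -0.97  43.66 122.79] yaw 4.75 F [-0.3  0.5 -1.1] t 15.15
leg x [-13.57  -0.08] front y 46.36 n 136
pin x [-12.11   8.02] end y 62.02 99 top z 64.5
```

The tip is 7 mm below the neck top with no force, so it is in the hole. I carry on down.

Request:
jog_arm(
  steps=[
    {"grip":0,"tx":0,"ty":0.015,"tz":0,"rx":0,"ry":0,"rz":0},
    {"grip":0,"tx":0,"ty":0.015,"tz":0,"rx":0,"ry":0,"rz":0},
    {"grip":0,"tx":0,"ty":0.015,"tz":0,"rx":0,"ry":0,"rz":0},
    {"grip":0,"tx":0,"ty":0.015,"tz":0,"rx":0,"ry":0,"rz":0},
    {"grip":0,"tx":0,"ty":0,"tz":0,"rx":0,"ry":0,"rz":0},
  ],
)

```text
t: 15.7
tool_pos: [0.5003, 0.1245, 0.1135]
orientation: [0.707, -0.706, -0.029, 0.029]
contact_force: [0.3, -0.6, -0.9]
opening: 0.029
```

Request:
jog_arm(
  steps=[
    {"grip":0,"tx":0,"ty":0.01,"tz":0,"rx":0,"ry":0,"rz":0},
    {"grip":0,"tx":0,"ty":0.01,"tz":0,"rx":0,"ry":0,"rz":0},
    {"grip":0,"tx":0,"ty":0.01,"tz":0,"rx":0,"ry":0,"rz":0},
    {"grip":0,"tx":0,"ty":0,"tz":0,"rx":0,"ry":0,"rz":0},
    {"grip":0,"tx":0,"ty":0,"tz":0,"rx":0,"ry":0,"rz":0},
  ],
)

```text
t: 16.2
tool_pos: [0.5005, 0.1245, 0.1093]
orientation: [0.707, -0.706, -0.029, 0.029]
contact_force: [-0.4, 0.3, -0.1]
opening: 0.0285
```

Request:
jog_arm(
  steps=[
    {"grip":0,"tx":0,"ty":0.007,"tz":0,"rx":0,"ry":0,"rz":0},
    {"grip":0,"tx":0,"ty":0.007,"tz":0,"rx":0,"ry":0,"rz":0},
    {"grip":0,"tx":0,"ty":0.007,"tz":0,"rx":0,"ry":0,"rz":0},
    {"grip":0,"tx":0,"ty":0,"tz":0,"rx":0,"ry":0,"rz":0},
    {"grip":0,"tx":0,"ty":0,"tz":0,"rx":0,"ry":0,"rz":0},
  ],
)

```text
t: 16.7
tool_pos: [0.5006, 0.1246, 0.1062]
orientation: [0.707, -0.706, -0.029, 0.029]
contact_force: [1.1, 0.4, -0.8]
opening: 0.0286
```

Request:
jog_arm(
  steps=[
    {"grip":0,"tx":0,"ty":0.007,"tz":0,"rx":0,"ry":0,"rz":0},
    {"grip":0,"tx":0,"ty":0.007,"tz":0,"rx":0,"ry":0,"rz":0},
    {"grip":0,"tx":0,"ty":0.007,"tz":0,"rx":0,"ry":0,"rz":0},
    {"grip":0,"tx":0,"ty":0,"tz":0,"rx":0,"ry":0,"rz":0},
    {"grip":0,"tx":0,"ty":0,"tz":0,"rx":0,"ry":0,"rz":0},
  ],
)

```text
t: 17.2
tool_pos: [0.5007, 0.1246, 0.1031]
orientation: [0.707, -0.706, -0.029, 0.029]
contact_force: [1.3, -0.5, -1.5]
opening: 0.0287
```

Request:
jog_arm(
  steps=[
    {"grip":0,"tx":0,"ty":0.006,"tz":0,"rx":0,"ry":0,"rz":0},
    {"grip":0,"tx":0,"ty":0.006,"tz":0,"rx":0,"ry":0,"rz":0},
    {"grip":0,"tx":0,"ty":0.006,"tz":0,"rx":0,"ry":0,"rz":0},
    {"grip":0,"tx":0,"ty":0,"tz":0,"rx":0,"ry":0,"rz":0},
    {"grip":0,"tx":0,"ty":0,"tz":0,"rx":0,"ry":0,"rz":0},
  ],
)

```text
t: 17.7
tool_pos: [0.5009, 0.1247, 0.1004]
orientation: [0.707, -0.706, -0.03, 0.029]
contact_force: [3.9, 0.3, -1.7]
opening: 0.0287
```

Run:
```python
from h import *
o,_=state(); print(w2b(o['tool_pos']),o['contact_force'],o['wrist_torque']); p,d,B=rel()
save('w7.png',cv2.resize(p[180:380,200:440],None,fx=3,fy=3,interpolation=cv2.INTER_CUBIC))
```

```text
[ -0.53285428  43.78479096 100.38667123] [ 3.91278736  0.32269093 -1.6749879 ] [ 0.0756092  -0.78520255  0.01578441]
TCP [ -0.53  43.78 100.39] yaw 4.75 F [ 3.9  0.3 -1.7] t 17.7
pin x [-12.38   8.05] end y 62.05 141 top z 64.4
```

View pics/w7.png

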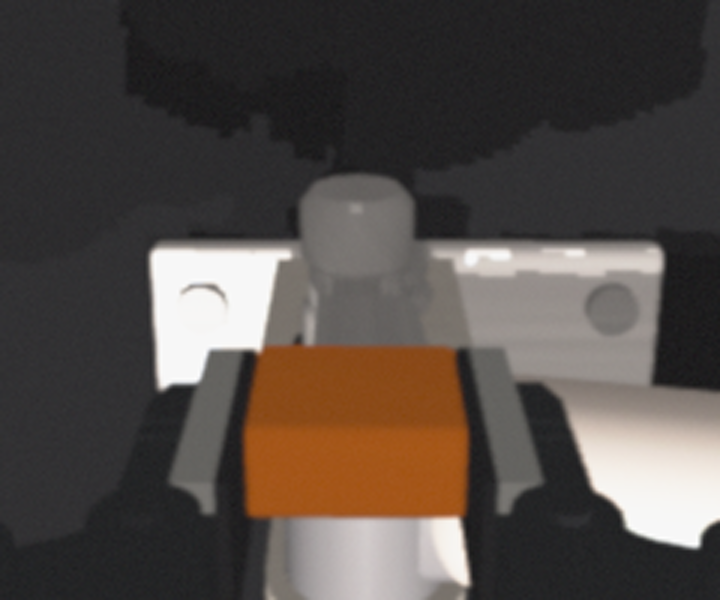

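The clip is going down with its saddle visible at (365,310) and the sprung leg just outside the neck at about (415,290). A sideways spring force of 4 N shows it has begun to spread. I continue in small steps.

Request:
jog_arm(
  steps=[
    {"grip":0,"tx":0,"ty":0.006,"tz":0,"rx":0,"ry":0,"rz":0},
    {"grip":0,"tx":0,"ty":0.006,"tz":0,"rx":0,"ry":0,"rz":0},
    {"grip":0,"tx":0,"ty":0.006,"tz":0,"rx":0,"ry":0,"rz":0},
    {"grip":0,"tx":0,"ty":0,"tz":0,"rx":0,"ry":0,"rz":0},
    {"grip":0,"tx":0,"ty":0,"tz":0,"rx":0,"ry":0,"rz":0},
  ],
)

```text
t: 18.25
tool_pos: [0.5007, 0.1246, 0.0976]
orientation: [0.707, -0.706, -0.029, 0.029]
contact_force: [3.0, 0.6, -1.1]
opening: 0.0286
```

Request:
jog_arm(
  steps=[
    {"grip":0,"tx":0,"ty":0.005,"tz":0,"rx":0,"ry":0,"rz":0},
    {"grip":0,"tx":0,"ty":0.005,"tz":0,"rx":0,"ry":0,"rz":0},
    {"grip":0,"tx":0,"ty":0,"tz":0,"rx":0,"ry":0,"rz":0},
    {"grip":0,"tx":0,"ty":0,"tz":0,"rx":0,"ry":0,"rz":0},
    {"grip":0,"tx":0,"ty":0,"tz":0,"rx":0,"ry":0,"rz":0},
  ],
)

```text
t: 18.75
tool_pos: [0.5003, 0.1245, 0.096]
orientation: [0.707, -0.706, -0.029, 0.029]
contact_force: [3.7, -0.1, -0.9]
opening: 0.0287
```

Request:
jog_arm(
  steps=[
    {"grip":0,"tx":0,"ty":0.005,"tz":0,"rx":0,"ry":0,"rz":0},
    {"grip":0,"tx":0,"ty":0.005,"tz":0,"rx":0,"ry":0,"rz":0},
    {"grip":0,"tx":0,"ty":0.005,"tz":0,"rx":0,"ry":0,"rz":0},
    {"grip":0,"tx":0,"ty":0,"tz":0,"rx":0,"ry":0,"rz":0},
    {"grip":0,"tx":0,"ty":0,"tz":0,"rx":0,"ry":0,"rz":0},
  ],
)

```text
t: 19.25
tool_pos: [0.5002, 0.1245, 0.0937]
orientation: [0.707, -0.706, -0.029, 0.03]
contact_force: [3.6, 0.8, -1.8]
opening: 0.0288
```

Request:
jog_arm(
  steps=[
    {"grip":0,"tx":0,"ty":0.004,"tz":0,"rx":0,"ry":0,"rz":0},
    {"grip":0,"tx":0,"ty":0.004,"tz":0,"rx":0,"ry":0,"rz":0},
    {"grip":0,"tx":0,"ty":0.004,"tz":0,"rx":0,"ry":0,"rz":0},
    {"grip":0,"tx":0,"ty":0,"tz":0,"rx":0,"ry":0,"rz":0},
    {"grip":0,"tx":0,"ty":0,"tz":0,"rx":0,"ry":0,"rz":0},
  ],
)

```text
t: 19.75
tool_pos: [0.5005, 0.1246, 0.0926]
orientation: [0.707, -0.706, -0.029, 0.029]
contact_force: [0.6, 0.3, 7.8]
opening: 0.0287
```

Run:
```python
from h import *
o,_=state(); print(w2b(o['tool_pos']),o['contact_force'],o['wrist_torque'])
```

```text
[-0.95433505 43.7290516  92.61502992] [0.58900067 0.33150335 7.76884445] [-0.04882292 -0.32004588 -0.01340425]
```

The sideways force has dropped (snapped in) and the vertical force is rising near the predicted seat height of 92. I press a little more, in small steps.

Request:
jog_arm(
  steps=[
    {"grip":0,"tx":0,"ty":0.002,"tz":0,"rx":0,"ry":0,"rz":0},
    {"grip":0,"tx":0,"ty":0.002,"tz":0,"rx":0,"ry":0,"rz":0},
    {"grip":0,"tx":0,"ty":0,"tz":0,"rx":0,"ry":0,"rz":0},
    {"grip":0,"tx":0,"ty":0,"tz":0,"rx":0,"ry":0,"rz":0},
    {"grip":0,"tx":0,"ty":0,"tz":0,"rx":0,"ry":0,"rz":0},
  ],
)

```text
t: 20.25
tool_pos: [0.5006, 0.1246, 0.0924]
orientation: [0.707, -0.706, -0.029, 0.029]
contact_force: [0.5, -0.2, 12.8]
opening: 0.0285
```

Run:
```python
from h import *
o,_=state(); print(w2b(o['tool_pos']),o['contact_force'],o['wrist_torque'])
```

```text
[-0.90221004 43.73907516 92.4433259 ] [ 0.45590187 -0.15219929 12.82291441] [-0.12083908  0.0617907  -0.03576868]
```

Request:
jog_arm(
  steps=[
    {"grip":0,"tx":0,"ty":0.002,"tz":0,"rx":0,"ry":0,"rz":0},
    {"grip":0,"tx":0,"ty":0.002,"tz":0,"rx":0,"ry":0,"rz":0},
    {"grip":0,"tx":0,"ty":0,"tz":0,"rx":0,"ry":0,"rz":0},
    {"grip":0,"tx":0,"ty":0,"tz":0,"rx":0,"ry":0,"rz":0},
    {"grip":0,"tx":0,"ty":0,"tz":0,"rx":0,"ry":0,"rz":0},
  ],
)

```text
t: 20.75
tool_pos: [0.5007, 0.1246, 0.0923]
orientation: [0.707, -0.706, -0.029, 0.029]
contact_force: [-2.6, -0.8, 18.7]
opening: 0.0287
```

Run:
```python
from h import *
o,_=state(); print(w2b(o['tool_pos']),o['contact_force'],o['wrist_torque'])
p,d,B=rel(); hsv=cv2.cvtColor(p,cv2.COLOR_RGB2HSV)
h=B[(hsv[...,0]>3)&(hsv[...,0]<32)&(hsv[...,1]>150)&(d>0)&(B[...,2]>80)&(B[...,2]<190)&(abs(B[...,1]-44)<12)]
print('grip z',np.percentile(h[:,2],[1,50,98]),'x',np.percentile(h[:,0],[1,99]),'y',np.percentile(h[:,1],[1,99]))
z=np.load('/tmp/w5.npz'); p0=z['p']; hs0=cv2.cvtColor(p0,cv2.COLOR_RGB2HSV)
f=lambda s:np.argwhere((s[...,0]>3)&(s[...,0]<32)&(s[...,1]>150))
for s in (hs0,hsv): q=f(s); q=q[(abs(q[:,1]-318)<60)&(q[:,0]>280)&(q[:,0]<380)]; print('grip px rows/cols',np.percentile(q,[1,99],axis=0).tolist())
```

```text
[-0.78908298 43.76472818 92.26772143] [-2.57947481 -0.78503146 18.658666  ] [-0.21399588  0.48031057 -0.00979581]
TCP [-0.79 43.76 92.27] yaw 4.73 F [-2.6 -0.8 18.7] t 20.75
pin x [-12.34   8.38] end y 62.0 156 top z 64.3
grip z [ 90.04998793 111.91739893 113.77665821] x [-16.79355244  11.57099773] y [38.71296411 52.03394529]
grip px rows/cols [[296.0, 282.0], [351.0, 354.25999999999976]]
grip px rows/cols [[296.0, 282.0], [351.0, 354.0]]
```

The grip top is at 113.7 mm as predicted for home, the clip has not slipped in the jaws, and it took 18.7 N against a stiff stop. I relax the press and then release.

Request:
jog_arm(
  steps=[
    {"grip":0,"tx":0,"ty":-0.004,"tz":0,"rx":0,"ry":0,"rz":0},
    {"grip":0,"tx":0,"ty":-0.004,"tz":0,"rx":0,"ry":0,"rz":0},
    {"grip":0,"tx":0,"ty":0,"tz":0,"rx":0,"ry":0,"rz":0},
    {"grip":0,"tx":0,"ty":0,"tz":0,"rx":0,"ry":0,"rz":0},
    {"grip":0,"tx":0,"ty":0,"tz":0,"rx":0,"ry":0,"rz":0},
  ],
)

```text
t: 21.3
tool_pos: [0.5006, 0.1246, 0.0926]
orientation: [0.707, -0.706, -0.029, 0.029]
contact_force: [0.8, 0.2, 7.9]
opening: 0.0285
```

Request:
jog_arm(
  steps=[
    {"grip":0.6,"tx":0,"ty":0,"tz":0,"rx":0,"ry":0,"rz":0},
    {"grip":0.6,"tx":0,"ty":0,"tz":0,"rx":0,"ry":0,"rz":0},
    {"grip":0.6,"tx":0,"ty":0,"tz":0,"rx":0,"ry":0,"rz":0},
    {"grip":0.6,"tx":0,"ty":0,"tz":0,"rx":0,"ry":0,"rz":0},
    {"grip":0.6,"tx":0,"ty":0,"tz":0,"rx":0,"ry":0,"rz":0},
  ],
)

```text
t: 21.8
tool_pos: [0.5002, 0.1245, 0.0919]
orientation: [0.707, -0.706, -0.029, 0.03]
contact_force: [0.5, 0.1, -0.0]
opening: 0.0511
```

Run:
```python
from h import *
o,_=state(); print(w2b(o['tool_pos']),o['contact_force'],o['opening'])
p,d,B=rel(); hsv=cv2.cvtColor(p,cv2.COLOR_RGB2HSV)
h=B[(hsv[...,0]>3)&(hsv[...,0]<32)&(hsv[...,1]>150)&(d>0)&(B[...,2]>80)&(B[...,2]<190)&(abs(B[...,1]-44)<12)]
print('grip z',np.percentile(h[:,2],[1,50,98]),'x',np.percentile(h[:,0],[1,99]),'y',np.percentile(h[:,1],[1,99]))
```

```text
[-1.3004722  43.72323261 91.86449616] [ 0.53103889  0.14888301 -0.01557177] 0.051143369839014734
TCP [-1.3  43.72 91.86] yaw 4.75 F [ 0.5  0.1 -0. ] t 21.8
pin x [-12.28   8.38] end y 61.99 163 top z 64.2
grip z [ 90.48103103 112.47908029 114.43864597] x [-17.0842654   10.80552592] y [38.53537127 51.84042924]
```

Request:
jog_arm(
  steps=[
    {"grip":0.6,"tx":0,"ty":-0.1,"tz":0,"rx":0,"ry":0,"rz":0},
    {"grip":0.6,"tx":0,"ty":-0.2,"tz":0,"rx":0,"ry":0,"rz":0},
    {"grip":0.6,"tx":0,"ty":-0.2,"tz":0,"rx":0,"ry":0,"rz":0},
    {"grip":0.6,"tx":0,"ty":-0.1,"tz":0.2,"rx":0,"ry":0,"rz":0},
    {"grip":0.6,"tx":0,"ty":0,"tz":0.2,"rx":0,"ry":0,"rz":0},
  ],
)

```text
t: 22.35
tool_pos: [0.4972, 0.1847, 0.1848]
orientation: [0.708, -0.705, -0.03, 0.027]
contact_force: [0.2, 0.5, -0.6]
opening: 0.0509
```

Request:
jog_arm(
  steps=[
    {"grip":0.6,"tx":0,"ty":0,"tz":0.2,"rx":0,"ry":0,"rz":0},
    {"grip":0.6,"tx":0,"ty":0,"tz":0,"rx":0.095,"ry":0,"rz":0},
    {"grip":0.6,"tx":0,"ty":0,"tz":0,"rx":0.095,"ry":0,"rz":0},
    {"grip":0.6,"tx":0,"ty":0,"tz":0,"rx":0,"ry":0,"rz":0},
    {"grip":0.6,"tx":0,"ty":0,"tz":0,"rx":0,"ry":0,"rz":0},
  ],
)

```text
t: 22.85
tool_pos: [0.4934, 0.212, 0.182]
orientation: [0.804, -0.594, -0.023, 0.032]
contact_force: [-0.0, 0.6, -0.2]
opening: 0.0515
```

Run:
```python
from h import *
o,M=state(); print(w2b(o['tool_pos']),M[:,1].round(2))
p,d,c=snap('wrist'); B=(pts(d,c)-BO)@BR*1000; hsv=cv2.cvtColor(p,cv2.COLOR_RGB2HSV)
m=(hsv[...,0]>3)&(hsv[...,0]<32)&(hsv[...,1]>150)&(d>0)&(B[...,2]>80)&(B[...,2]<130)&(abs(B[...,1]-44)<14)&(abs(B[...,0])<25)
q=np.argwhere(m); print(len(q), q.mean(0) if len(q) else '')
h=B[m]; print('grip z',np.percentile(h[:,2],[1,98]),'x',np.percentile(h[:,0],[1,99]),'y',np.percentile(h[:,1],[1,99]))
v,u=np.clip(q.mean(0).astype(int),[100,130],[380,510]) if len(q) else (240,320)
sub=(d>0)&(B[...,2]>45)&(B[...,2]<92)&(B[...,1]>38)&(B[...,1]<52)&(abs(B[...,0])<30)
for z0 in range(48,92,4):
    s=B[sub&(B[...,2]>=z0)&(B[...,2]<z0+4)]
    if len(s): print(z0,len(s),'x',np.percentile(s[:,0],[2,98]).round(1),'y',np.median(s[:,1]).round(1))
save('w8.png',cv2.resize(p[v-60:v+120,u-120:u+120],None,fx=3.3,fy=3.3,interpolation=cv2.INTER_CUBIC))
```

```text
[ -1.00639211 131.48924877 182.03546032] [-0.02  0.29 -0.96]
1270 [415.08425197 318.24015748]
grip z [ 89.96461614 114.44103443] x [-16.6598487   10.74363981] y [42.26743956 51.84219741]
48 7 x [ 7.3 10.5] y 46.0
52 24 x [-12.1  11.1] y 46.0
56 66 x [-11.8  10.7] y 46.4
60 137 x [-9.5  9.3] y 48.7
64 63 x [-8.4  7.3] y 47.0
68 56 x [-8.5  8.1] y 46.7
72 60 x [-9.2  7.9] y 46.8
76 51 x [-9.1  7.8] y 46.8
88 75 x [-16.9  11.4] y 51.1
```

View pics/w8.png

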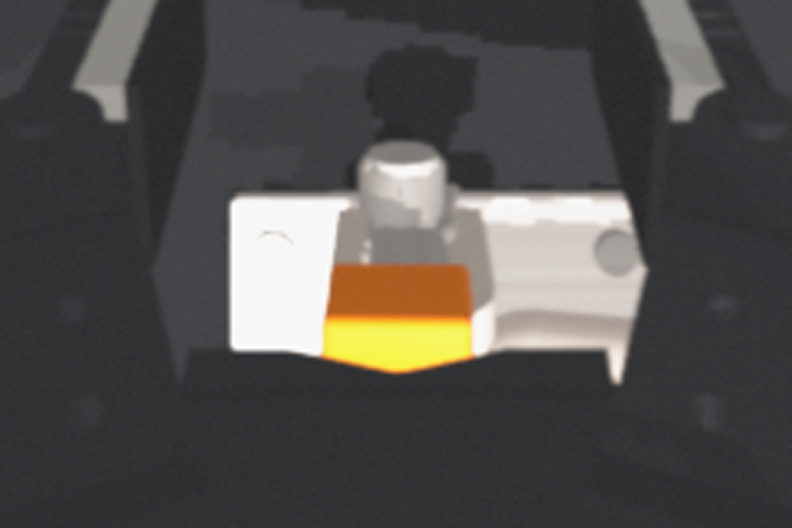

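In the last view the clip stands upright: grip at (397,310) in the crop, saddle on the neck at (405,245), and the sprung leg close in beside the collar at (452,205). The gripper is well clear. Nothing reads as touching, so I hand in.

```bash
python3 -c "
from h import *
o=r.get_obs(); print(o['t'],o['contact_force']); print(r.hand_in())"
```

```text
22.9 [ 0.47067925  0.22388704 -0.44351453]
the job is handed in; nothing more can be done
None
```

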